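# Tighten the key rail's clamp nut

### The arm

A 6-joint arm with a two-finger parallel gripper is mounted at the origin on the work surface. World frame = base frame: x ahead of the robot, y to its left, z up, the work surface at z = 0. Lengths are in m, angles in rad, forces in N, time in s.
With the tool pointing down it reaches from about 0.425 to 0.95 m from the base axis. Payload 3.5 kg.
Tool frame: the origin (TCP) lies midway between the tips of the shut fingers; the grasp point (between the pads) lies 19 mm behind it; z points along the fingers, y is the line along which they close (so a half turn about z gives the same grasp; the last joint's range is limited). The gripper opens to 85 mm and grips with 20 to 120 N. Pads are 22 mm wide; open, the fingers measure 114 mm over their backs; the gripper's body (76 mm by 85 mm) begins 54 mm behind the grasp point. The pads swing forward as they close: fully open they stand 13 mm farther back than shut.
Start: joints at [-1.475, 0.286, 1.577, -0, 1.279, -0.15], TCP at [0.164, -0.655, 0.231] pointing down, gripper open.
Joint ranges: [-2.77, 2.77], [-0.9, 2.22], [0.21, 2.48], [-1.53, 4.67], [0.24, 2.81], [-2.84, 2.84]. Speed limits (rad/s): [2.79, 2.79, 3.14, 3.14, 3.14, 3.14].

### API

Orientations are given as a unit quaternion [x, y, z, w].
In Python, from plant import ctrl gives the robot as it stands.
- The arm moves only by the tool move_arm, never from a script. Its argument "plan" is a list of rows, each an object of numbers: "x", "y", "z": the shift along the tool's x, y, z in m; "yaw": the turn about the tool's z in rad; "fingers": the closure, from 0 (fully open) to 1 (shut). In form: [{"x": .., "y": .., "z": .., "yaw": .., "fingers": ..}, ...]. A call has 1 to 5 rows; each row is the pose to reach, as a shift and turn from the pose commanded when the call began, along the tool's axes at that moment; what a row does not reach only later rows make up. A row lasts 1/10 s, in which the tool goes at most 50 mm and 8.59 degrees, less where a joint would pass 70% of its speed; a pose out of reach is approached as far as the arm can. A call with a gripper value outside its range is refused whole. The fingers move at their own pace and stop on an object; "force" is the grip in N (left out, the last holds). Time passes only in rows, so rows that repeat a pose let the fingers close. It gives the time, the measured TCP pose, the force, the opening and the grip force at its end, in the units of the state.
- ctrl.get_state(): the state, without advancing time (a new reading comes with each control period).
- ctrl.read_camera(name): name is "scene" or "top" or "wrist"; returns the picture (384x512x3 uint8, red, green, blue); there is no depth.
- ctrl.camera_model(name): a dict with "intrinsics" (3x3 intrinsics, pixels), "cam_to_world" (4x4, takes a point from camera to world coordinates); the wrist camera has in their place "tool_from_camera" (4x4, takes a point from camera to tool coordinates, whose origin is the TCP and whose axes are the flange's). Camera axes: x right, y up, looking along -z (the intrinsics and any distortion apply to the point x, -y, -z); pixel columns grow to the right and rows downward; lengths in m; the calibration is good to about 2 mm. A picture is of the moment at which its call begins: read the wrist's pose just before it. camera_model takes no time and is no camera call.
- ctrl.sign_off(): hands the job in; it is judged then, once.
The state is a dict: "time": time; "qpos": joint angles; "dq": joint speeds; "joint_efforts": joint torques, N m; "eef_pos": TCP position; "tcp_rot": TCP orientation; "contact_force": force on the tool from outside, world axes, zero at the start; "wrist_torque": the same for the moment, N m; "opening": opening from 0.0 (shut) to 1.0 (fully open); "finger_force": force on a finger pad.
Only numpy, scipy, OpenCV 4.12 (cv2) and the standard library are available. Lean on these libraries where they do the work, as an engineer would, in place of code of your own. Each camera call takes 0.05 s, during which the arm holds its last target. There are 200 camera calls.

### The job

Lift the loose grey cover off the clamp nut of the key hook rail and stand it, open side down, on the stone coaster. Turn the nut clockwise by hand, with no spanner, until its red dot meets the red mark on the white collar and no further; then use the spanner alone to tighten it the rest of the way, firmly up against its stop. Finish with the spanner lying flat on the bare ledge, the cover still on the coaster, and the jar, torch and comb left where they were.

Things in the scene. Friction and masses are not known exactly. Their poses are not given: they have to be found in the camera images.
- stand: Grey steel stand screwed to the ledge (base 110 x 170 mm), carrying a 160 x 50 mm aluminium key hook rail on a seat sloping down to the robot. Origin under it at ledge height; x away from the robot, z up. The seat's middle is at (0, 0, 75) mm; the seat's normal, the nut's axis, leans 0.44 rad (25 degrees) from vertical towards -x: (-0.426, 0, 0.905).
- collar (a point): Centre of the white collar's outer face, on the nut's axis, 28 mm out from the seat; z outwards along the axis, x uphill. Collar radius 31 mm; a red mark, 7 x 14 mm, lies at its uphill (+x) edge. From this face outwards: dark flange of the nut, radius 23 mm, 0 to 3 mm; hex nut 3 to 27 mm. Inwards: collar 4 mm thick, post of radius 22 mm, then the rail's face at -22 mm with hooks on its low edge.
- hexnut: Brass hex nut, captive, 36 mm across flats, 41.6 mm across corners, 24 mm high, on a thin dark flange (radius 23 mm, 3 mm) that turns with it. Origin on the sloping axis at the flange underside: the hex runs from 3 to 27 mm above it; z along the axis, outwards; x points to the corner that has the red dot, so corners lie at 0, 60, 120.. degrees about z and flats' normals at 30, 90, 150..
- nut (a joint): Turn of the hex nut in rad, growing clockwise as seen from outside (screwing on). It starts between -2.3 and -1.7; at 0 the red dot is at the red mark (its x axis points straight uphill); the hard stop, fully tight, is at 0.9. It gets stiffer as it tightens: about 0.25 N m at the start, 0.4 N m at the stop.
- cap: Loose grey plastic cover standing over the nut, rim on the collar: inverted cup 33 mm high, outer radius 29 mm at the rim and 26 mm at the top, walls 3 mm, with a black round knob on top 20 mm wide and 22 mm high (from 33 to 55 mm above the rim). Origin at the centre of the rim (open side); z along its axis towards the knob.
- spanner: Flat open-ended spanner, 14 mm thick, 190 mm long. Origin on its underside at the middle of the black grip (120 x 20 mm, along x); x points to the jaw, z up. The middle of the jaw's flats, where the nut's axis belongs, is 105 mm along +x; the jaw is 38 mm wide along y and opens to +x, its throat 22 mm behind that middle, its flared tips 27 mm beyond it; head 64 mm wide.
- coaster: Round grey stone coaster, radius 55 mm, 10 mm thick, flat on the ledge. Origin at the centre of its underside.
- jar: Plastic jar with a blue twist cap, radius 33 mm, 85 mm high; bystander. Origin at the centre of its underside.
- torch: Black torch lying along its x, 130 mm long, 35 mm thick; bystander. Origin below its middle.
- comb: Bamboo comb 150 x 40 mm held in a spring clip, lying along its x, up to 13 mm high; bystander. Origin below its middle.
Mind the look-alikes: they are no part of the job. What is shaped like the spanner but green or pink is not meant.

How it is judged:
On the way, in this order (a step that is already met when the one before it is completed fails the run):
1. the cover stands open side down on the coaster, let go (horizontal distance between cap and coaster below 0.04 m and z of cap in the frame of coaster between 0.006 and 0.014 m and angle between cap's own z axis and vertical below 0.12 rad and contact force between the fingers and cap below 0.1 N), for 0.2 s.
2. the nut has been turned by the fingers to the mark (joint above -0.3) (value of joint nut above -0.3 rad and contact force between the fingers and hexnut above 0.5 N), for 0.05 s.
3. the spanner has brought the nut to its stop (joint above 0.75), fingers off the nut (value of joint nut above 0.75 rad and contact force between spanner and hexnut above 1 N and contact force between the fingers and hexnut below 0.1 N), for 0.05 s.
At the end, for the whole second after the job is handed in: The nut is within 0.15 rad of its stop, the cover stands upright on the coaster within 40 mm of its centre, the spanner lies flat (0.08 rad) and still on the ledge, its underside under 6 mm; jar, torch and comb are within 25 mm of where they were (value of joint nut above 0.75 rad and horizontal distance between cap and coaster below 0.04 m and z of cap in the frame of coaster between 0.006 and 0.014 m and angle between cap's own z axis and vertical below 0.12 rad and height (world z) of spanner below 0.006 m and angle between spanner's own z axis and vertical below 0.08 rad and linear speed of each of spanner, cap below 0.02 m/s and distance of each of jar, torch, comb from where it was at the start of the episode below 0.025 m); the robot touches nothing.
It fails at once if the fingers hold the nut more than 0.35 rad past the mark (joint above 0.35) (value of joint nut above 0.35 rad and contact force between the fingers and hexnut above 1 N).
It fails at once if the spanner pushes on the nut before the dot is at the mark (joint below -0.35) (value of joint nut below -0.35 rad and contact force between spanner and hexnut above 1 N).
It fails at once if the jar is moved more than 25 mm (distance of jar from where it was at the start of the episode above 0.025 m).
It fails at once if the torch is moved more than 25 mm (distance of torch from where it was at the start of the episode above 0.025 m).
It fails at once if the comb is moved more than 25 mm (distance of comb from where it was at the start of the episode above 0.025 m).
It also fails if it takes over 72 s, if anything falls off the work surface, if the arm or the gripper's body presses on something with over 40 N, if the wrist force passes 120 N, or if a joint passes its speed limit or range.

## Working session

There is one attempt and no reset: what is moved stays moved. The work goes in short steps, Python scripts to look and compute and a tool call to move; the robot and the scene stay as the last step left them, time stands still between calls to the robot, and variables do not carry over. Pictures are saved under pics/ and viewed, at most 10 in all, crops included, and the job is handed in when it is done.

Besides the shell and the picture viewer there is one more tool, called after "Request:" by a JSON object that holds its "name" and its "arguments". move_arm: Moves the arm, as the interface text tells. Its arguments: {"type":"object","properties":{"plan":{"type":"array"},"force":{"type":"number"}},"required":["plan"]}

```bash
ls; mkdir -p pics
cat > h.py <<'E'
import numpy as np, cv2
from plant import ctrl
from scipy.spatial.transform import Rotation as R
def save(name,fn,crop=None,scale=1):
    im=ctrl.read_camera(name); 
    np.save('pics/'+fn+'.npy',im)
    return im
def rays(name,px,st=None):
    m=ctrl.camera_model(name); K=np.array(m['intrinsics'])
    if name=='wrist':
        st=st or ctrl.get_state(); T=np.eye(4);T[:3,:3]=R.from_quat(st['tcp_rot']).as_matrix();T[:3,3]=st['eef_pos']
        T=T@np.array(m['tool_from_camera'])
    else: T=np.array(m['cam_to_world'])
    px=np.atleast_2d(np.array(px,float)); d=np.c_[px,np.ones(len(px))]@np.linalg.inv(K).T
    d=d*[1,-1,-1]; return T[:3,3], d@T[:3,:3].T
def onz(name,px,z,st=None):
    o,d=rays(name,px,st); z=np.broadcast_to(z,(len(d),)); return o+d*((z-o[2])/d[:,2])[:,None]
def proj(name,P,st=None):
    m=ctrl.camera_model(name); K=np.array(m['intrinsics'])
    if name=='wrist':
        st=st or ctrl.get_state(); T=np.eye(4);T[:3,:3]=R.from_quat(st['tcp_rot']).as_matrix();T[:3,3]=st['eef_pos']
        T=T@np.array(m['tool_from_camera'])
    else: T=np.array(m['cam_to_world'])
    P=np.atleast_2d(P); c=(P-T[:3,3])@T[:3,:3]*[1,-1,-1]; p=c@K.T; return p[:,:2]/p[:,2:]
def tri(views):
    A=np.zeros((3,3));b=np.zeros(3)
    for o,d in views:
        d=d/np.linalg.norm(d);M=np.eye(3)-np.outer(d,d);A+=M;b+=M@o
    return np.linalg.solve(A,b)
E
python3 - <<'E'
from h import *
for n in ['scene','top']:
    im=save(n,n); cv2.imwrite(f'pics/{n}.png',cv2.resize(im[:,:,::-1],(800,600),interpolation=cv2.INTER_CUBIC))
    m=ctrl.camera_model(n); print(n,{k:np.round(v,3).tolist() if not isinstance(v,str) else v for k,v in m.items()})
m=ctrl.camera_model('wrist');print({k:np.round(v,3).tolist() for k,v in m.items()})
print(ctrl.get_state())
E
```

```text
pics
scene {'intrinsics': [[454.764, 0.0, 253.455], [0.0, 454.764, 187.282], [0.0, 0.0, 1.0]], 'cam_to_world': [[0.361, -0.551, 0.753, 1.461], [0.932, 0.223, -0.284, -0.312], [-0.011, 0.804, 0.594, 0.911], [0.0, 0.0, 0.0, 1.0]]}
top {'intrinsics': [[463.104, 0.0, 255.497], [0.0, 463.104, 194.841], [0.0, 0.0, 1.0]], 'cam_to_world': [[-0.013, 0.986, -0.166, 0.167], [-1.0, -0.015, -0.01, 0.085], [-0.013, 0.165, 0.986, 1.521], [0.0, 0.0, 0.0, 1.0]]}
{'intrinsics': [[280.593, 0.0, 255.607], [0.0, 280.593, 190.63], [0.0, 0.0, 1.0]], 'tool_from_camera': [[-0.001, 0.955, 0.296, 0.075], [1.0, 0.002, -0.0, 0.001], [-0.001, 0.296, -0.955, -0.143], [0.0, 0.0, 0.0, 1.0]]}
{'time': 0.1, 'qpos': array([-1.47496117e+00,  2.87106066e-01,  1.57800241e+00,  1.95407509e-05,
        1.27859521e+00, -1.50018484e-01]), 'dq': array([ 0.00016329, -0.00257812, -0.00190663, -0.00033858,  0.00076477,
        0.00093275]), 'joint_efforts': array([ 1.87075457e-03, -4.07294261e+01, -2.93697077e+01, -4.55002657e-05,
        3.42008367e-03,  1.34817213e-05]), 'eef_pos': array([ 0.16424957, -0.65411417,  0.23008143]), 'tcp_rot': array([ 9.92453801e-01,  1.22614591e-01,  3.79420053e-05, -1.05487514e-03]), 'contact_force': array([-0.11121805, -0.08178338,  0.20033379]), 'wrist_torque': array([ 0.04261215, -0.04066479,  0.03655417]), 'finger_force': 0.0, 'opening': 1.0016506008073705}
```

View pics/scene.png

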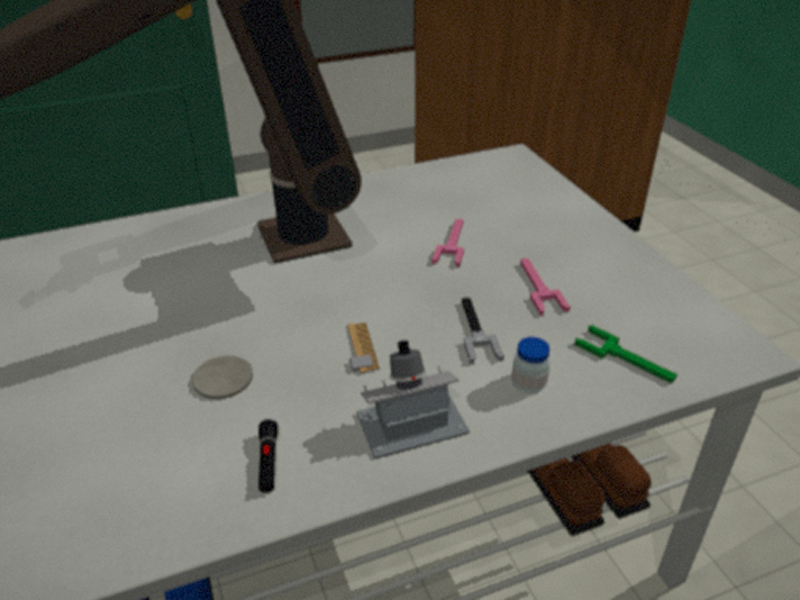

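View pics/top.png

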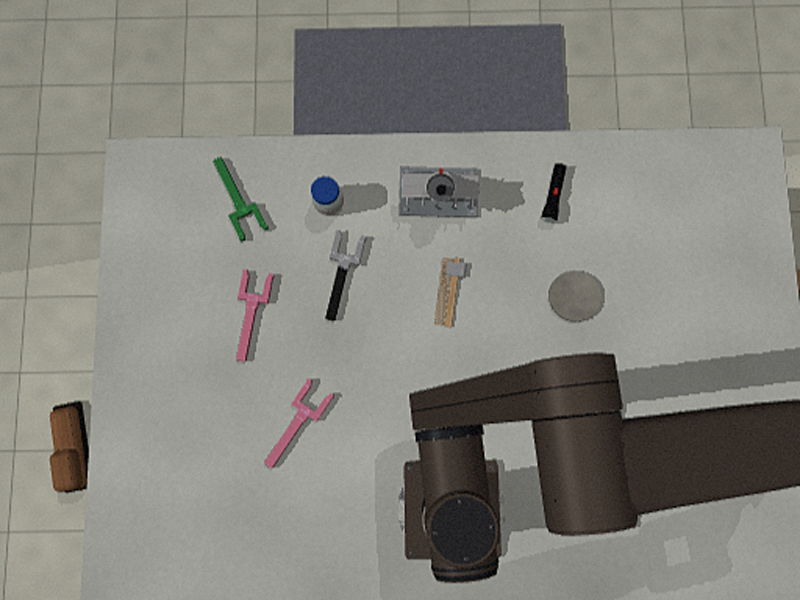

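Both views show the cover and knob on the stand, at scene (404,350) and top (440,188). The coaster is at scene (221,376) and top (577,296). The black spanner has its grip at top (337,292) and its jaw at (350,248). The pink and green ones are decoys. I'll triangulate next.

Run:
```python
from h import *
s=1.5625
def T(name,ps,pt):
    a=[(rays(n,[np.array(p)/s])) for n,p in(('scene',ps),('top',pt))]
    a=[(o,d[0]) for o,d in a]; print(name,tri(a).round(4))
T('knobtop',(404,344),(441,190)); T('coaster',(221,375),(577,295)); T('jar',(534,348),(325,188))
T('base corner NE..',(362,452-28),(399,217))
T('grip rear',(466,301),(331,318)); T('jaw throat',(483,344),(346,262))
for n,p,z in [('base fl',(400,217),.0),('base fr',(480,217),.0),('base bl',(400,167),.0),('coaster',(577,295),.01),('torch',(555,192),.03),('comb',(449,290),.01),('rear',(331,319),.014),('gripfront',(343,270),.014),('tipL',(337,233),.014),('tipR',(364,238),.014)]:
    print(n,onz('top',[np.array(p)/s],z)[0].round(4))
```

```text
knobtop [0.6267 0.0147 0.1438]
coaster [ 0.435  -0.2749  0.0089]
jar [0.6558 0.2513 0.0819]
base corner NE.. [ 0.6102  0.0224 -0.0465]
grip rear [0.3947 0.2471 0.0043]
jaw throat [ 0.5202  0.2199 -0.0072]
base fl [0.6147 0.0967 0.    ]
base fr [ 0.6118 -0.077   0.    ]
base bl [0.7287 0.0952 0.    ]
coaster [ 0.4346 -0.2754  0.01  ]
torch [ 0.6556 -0.2358  0.03  ]
comb [ 0.4497 -0.0052  0.01  ]
rear [0.3907 0.2451 0.014 ]
gripfront [0.4958 0.2197 0.014 ]
tipL [0.5773 0.2325 0.014 ]
tipR [0.5653 0.1745 0.014 ]
```

```bash
cat >> h.py <<'E'
def go(target,heading=None):
    """tool-frame shift to world target; heading = wanted world angle of tool x (rad)"""
    st=ctrl.get_state(); M=R.from_quat(st['tcp_rot']).as_matrix()
    d=M.T@(np.array(target)-st['eef_pos']); h=np.arctan2(M[1,0],M[0,0])
    y=0 if heading is None else -(np.mod(heading-h+np.pi,2*np.pi)-np.pi)
    print('t',round(st['time'],2),'pos',st['eef_pos'].round(4),'head',round(h,4),'tilt',M[:,2].round(4),'open',round(st['opening'],3),'F',st['contact_force'].round(1),'ff',round(st['finger_force'],1)); print('shift',d.round(4),'yaw',round(y,4))
E
python3 -c "
from h import *
go([.62,.013,.28],0)"
```

```text
t 0.1 pos [ 0.1642 -0.6541  0.2301] head 0.2458 tilt [-2.0e-04  2.1e-03 -1.0e+00] open 1.002 F [-0.1 -0.1  0.2] ff 0.0
shift [ 0.6044 -0.5362 -0.0486] yaw 0.2458
```

Request:
{"name": "move_arm", "arguments": {"plan": [{"x": 0.036, "y": -0.032, "z": -0.01, "fingers": 0}, {"x": 0.072, "y": -0.064, "z": -0.02}, {"x": 0.108, "y": -0.096, "z": -0.03}, {"x": 0.144, "y": -0.128, "z": -0.04}, {"x": 0.18, "y": -0.16, "z": -0.05}]}}

```text
validation failed for argument at $.pl...
```

Request:
{"name": "move_arm", "arguments": {"plan": [{"x": 0.036, "y": -0.032}, {"x": 0.072, "y": -0.064}, {"x": 0.108, "y": -0.096}, {"x": 0.144, "y": -0.128}, {"x": 0.18, "y": -0.16}]}}

```text
validation failed for argument at $.pl...
```

Request:
{"name": "move_arm", "arguments": {"plan": [{"x": 0.036, "y": -0.032}, {"x": 0.072, "y": -0.064}, {"x": 0.108, "y": -0.096}, {"x": 0.144, "y": -0.128}, {"x": 0.18, "y": -0.16}]}}

```text
validation failed for argument at $.pl...
```

Request:
{"name": "move_arm", "arguments": {"plan": [{"x": 0.032, "y": -0.028, "yaw": 0.12}, {"x": 0.064, "y": -0.056, "yaw": 0.246}, {"x": 0.064, "y": -0.056, "yaw": 0.246}, {"x": 0.064, "y": -0.056, "yaw": 0.246}]}}

```text
validation failed for argument at $.pl...
```

Run:
```python
from h import *
st=ctrl.get_state(); go([.62,.013,.28],0)
im=save('wrist','w1'); C=np.array([.651,.013,.1003]);a=np.array([-.426,0,.905])
print(proj('wrist',[C,C+.055*a,C+[.031*.905,0,.031*.426]],st).round(1))
cv2.imwrite('pics/w1.png',cv2.resize(im[:,:,::-1],(800,600),interpolation=cv2.INTER_CUBIC))
```

```text
t 0.1 pos [ 0.1642 -0.6541  0.2301] head 0.2458 tilt [-2.0e-04  2.1e-03 -1.0e+00] open 1.002 F [-0.1 -0.1  0.2] ff 0.0
shift [ 0.6044 -0.5362 -0.0486] yaw 0.2458
[[-1291.8 -1603.2]
 [-2463.1 -2742.5]
 [-1690.6 -2176.8]]
```

Request:
{"name": "move_arm", "arguments": {"plan": [{"x": 0.036, "y": -0.032, "z": -0.01, "yaw": 0, "fingers": 0}, {"x": 0.072, "y": -0.064, "z": -0.02, "yaw": 0, "fingers": 0}, {"x": 0.108, "y": -0.096, "z": -0.03, "yaw": 0, "fingers": 0}, {"x": 0.144, "y": -0.128, "z": -0.04, "yaw": 0, "fingers": 0}, {"x": 0.18, "y": -0.16, "z": -0.05, "yaw": 0, "fingers": 0}]}}

```text
time: 0.65
eef_pos: [0.3006, -0.4538, 0.2813]
tcp_rot: [0.992, 0.122, 0.0, -0.0]
contact_force: [0.4, -0.3, 1.0]
opening: 0.999
finger_force: 0.0
```

Request:
{"name": "move_arm", "arguments": {"plan": [{"x": 0.036, "y": -0.032, "z": 0, "yaw": 0, "fingers": 0}, {"x": 0.072, "y": -0.064, "z": 0, "yaw": 0, "fingers": 0}, {"x": 0.108, "y": -0.096, "z": 0, "yaw": 0, "fingers": 0}, {"x": 0.144, "y": -0.128, "z": 0, "yaw": 0, "fingers": 0}, {"x": 0.18, "y": -0.16, "z": 0, "yaw": 0, "fingers": 0}]}}

```text
time: 1.15
eef_pos: [0.4362, -0.2548, 0.2812]
tcp_rot: [0.992, 0.122, 0.0, 0.0]
contact_force: [0.6, 0.4, -0.4]
opening: 1.002
finger_force: 0.0
```

Request:
{"name": "move_arm", "arguments": {"plan": [{"x": 0.036, "y": -0.032, "z": 0, "yaw": 0, "fingers": 0}, {"x": 0.072, "y": -0.064, "z": 0, "yaw": 0, "fingers": 0}, {"x": 0.108, "y": -0.096, "z": 0, "yaw": 0, "fingers": 0}, {"x": 0.144, "y": -0.128, "z": 0, "yaw": 0, "fingers": 0}, {"x": 0.18, "y": -0.16, "z": 0, "yaw": 0, "fingers": 0}]}}

```text
time: 1.65
eef_pos: [0.5719, -0.0557, 0.2811]
tcp_rot: [0.992, 0.123, -0.0, 0.0]
contact_force: [0.5, -0.3, 0.4]
opening: 0.998
finger_force: 0.0
```

Request:
{"name": "move_arm", "arguments": {"plan": [{"x": 0.032, "y": -0.028, "z": 0, "yaw": 0.12, "fingers": 0}, {"x": 0.064, "y": -0.056, "z": 0, "yaw": 0.246, "fingers": 0}, {"x": 0.064, "y": -0.056, "z": 0, "yaw": 0.246, "fingers": 0}, {"x": 0.064, "y": -0.056, "z": 0, "yaw": 0.246, "fingers": 0}]}}

```text
time: 2.05
eef_pos: [0.6196, 0.013, 0.2805]
tcp_rot: [1.0, 0.001, -0.001, 0.0]
contact_force: [0.1, -0.7, -0.4]
opening: 0.999
finger_force: 0.0
```

Run:
```python
from h import *
st=ctrl.get_state(); go([.62,.013,.28],0)
im=save('wrist','w1'); C=np.array([.651,.013,.1003]);a=np.array([-.426,0,.905])
print(proj('wrist',[C,C+.055*a,C+[.031*.905,0,.031*.426]],st).round(1)*1.5625)
cv2.imwrite('pics/w1.png',cv2.resize(im[:,:,::-1],(800,600),interpolation=cv2.INTER_CUBIC))
```

```text
t 2.05 pos [0.6196 0.013  0.2805] head 0.0026 tilt [-1.6e-03 -2.0e-04 -1.0e+00] open 0.999 F [ 0.1 -0.7 -0.4] ff 0.0
shift [0.0004 0.     0.0005] yaw 0.0026
[[397.96875 224.21875]
 [397.8125  271.5625 ]
 [397.96875 185.78125]]
```

View pics/w1.png

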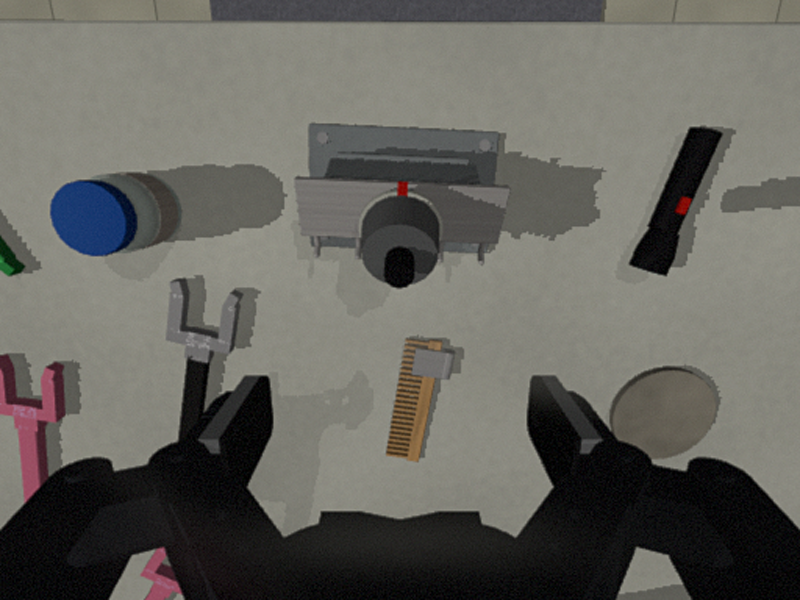

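The wrist view shows the knob top near (400,272), the red mark at (403,188), and the rail's uphill edge from (298,178) to (508,187). The base back corners are at (309,123) and (505,133). I'll fit the stand pose from these.

```bash
cat >> h.py <<'E'
a0=np.array([-.426,0,.905]);u0=np.array([.905,0,.426])
def stand(p):
    c,s=np.cos(p[2]),np.sin(p[2]);Rz=np.array([[c,-s,0],[s,c,0],[0,0,1]]);return Rz,np.array([p[0],p[1],0])
E
python3 - <<'E'
from h import *
from scipy.optimize import least_squares
st=ctrl.get_state();s=1.5625
im=np.load('pics/w1.npy').astype(int)
r=(im[:,:,0]>120)&(im[:,:,1]<60)&(im[:,:,2]<60);ys,xs=np.where(r)
k=(abs(xs-257)<20);print('mark',xs[k].mean(),ys[k].mean(),xs[k].min(),xs[k].max(),ys[k].min(),ys[k].max())
S=np.array([0,0,.075])
L=[[.055,.085,.0],[.055,-.085,.0]]
top=[S+.006*a0+.025*u0+np.array([0,v,0]) for v in(.08,-.08)]
M=[S+.028*a0+.031*u0+np.array([0,v,0]) for v in (.0035,-.0035)]
P=np.array(L+top)
px=np.array([(309,123),(505,133),(298,178),(509,187)])/s
zs=lambda p:[ (stand(p)[0]@q+stand(p)[1]) for q in P]
f=lambda p:(proj('wrist',zs(p),st)-px).ravel()
o=least_squares(f,[.66,.013,-.05]);print(o.x,o.fun.round(1))
Rz,t=stand(o.x);C=Rz@(S+.028*a0)+t;print('C',C, 'mark pred',proj('wrist',[C+Rz@u0*.031,C+Rz@u0*.024],st),'knob',proj('wrist',[C+Rz@a0*.055],st)*s)
# knob dark blob
k=(im.sum(2)<75);k[:150]=0;k[190:]=0;k[:,:235]=0;k[:,275:]=0;ys,xs=np.where(k);print('knob',xs.min()*s,xs.max()*s,ys.min()*s,ys.max()*s,xs.mean()*s)
# coaster ellipse in wrist and top
print('coaster wrist',onz('wrist',[np.array((664,412))/s],.01,st),)
# top-view: stand pred
for n in('top','scene'):print(n,proj(n,[C+Rz@a0*.055,C+Rz@u0*.028])*s)
E
```

```text
mark 257.375 120.45833333333333 254 260 117 124
[ 0.66348917  0.0076608  -0.0468082 ] [ 1.8  4.1 -3.8  3.7 -1.5 -3.7  3.2 -2.7]
C [0.65157423 0.00821892 0.10034   ] mark pred [[259.42171193 118.14617595]
 [259.08949511 124.00766694]] knob [[402.11199257 270.27115932]]
knob 384.375 412.5 246.875 285.9375 398.92932808716705
coaster wrist [[ 0.43720846 -0.27375587  0.01      ]]
top [[443.34388893 188.03868261]
 [443.0176539  171.0803409 ]]
scene [[400.62571332 342.49735234]
 [410.46968221 378.67378696]]
```

Request:
{"name": "move_arm", "arguments": {"plan": [{"x": 0.012, "y": 0.002, "z": 0.045, "yaw": 0.05, "fingers": 0}, {"x": 0.012, "y": 0.002, "z": 0.09, "yaw": 0.05, "fingers": 0}, {"x": 0.012, "y": 0.002, "z": 0.125, "yaw": 0.05, "fingers": 0}, {"x": 0.012, "y": 0.002, "z": 0.144, "yaw": 0.05, "fingers": 0}, {"x": 0.012, "y": 0.002, "z": 0.144, "yaw": 0.05, "fingers": 0.4}], "force": 25}}

```text
time: 2.6
eef_pos: [0.6284, 0.0089, 0.133]
tcp_rot: [1.0, -0.026, -0.004, -0.0]
contact_force: [0.5, 0.7, -0.9]
opening: 0.855
finger_force: 0.0
```

Run:
```python
from h import *
st=ctrl.get_state(); go([.6315,.0112,.1363],-.047)
im=save('wrist','w2'); 
cv2.imwrite('pics/w2.png',cv2.resize(im[100:340,96:416,::-1],(800,600),interpolation=cv2.INTER_CUBIC))
```

```text
t 2.6 pos [0.6284 0.0089 0.133 ] head -0.0519 tilt [-0.0084  0.001  -1.    ] open 0.855 F [ 0.5  0.7 -0.9] ff 0.0
shift [ 0.003  -0.0024 -0.0033] yaw -0.0049
```

View pics/w2.png

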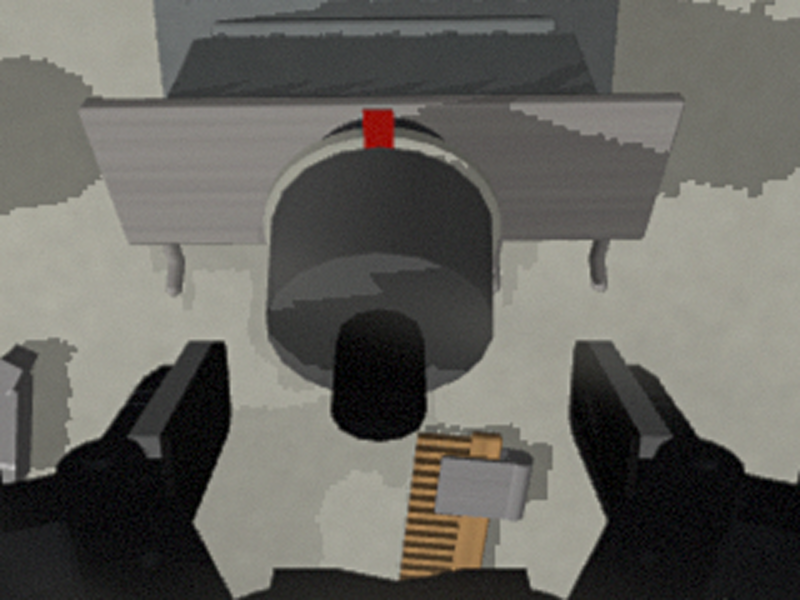

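Request:
{"name": "move_arm", "arguments": {"plan": [{"x": 0, "y": -0.002, "z": 0, "yaw": 0, "fingers": 0.3}, {"x": 0, "y": -0.002, "z": 0, "yaw": 0, "fingers": 0.3}]}}

```text
time: 2.85
eef_pos: [0.6331, 0.0117, 0.14]
tcp_rot: [1.0, -0.025, 0.002, 0.0]
contact_force: [-0.6, 0.7, 0.4]
opening: 0.702
finger_force: 0.0
```

Run:
```python
from h import *
st=ctrl.get_state(); go([.6315,.0127,.1363],-.047)
im=save('wrist','w3').astype(int)
r=(im[:,:,0]>120)&(im[:,:,1]<60)&(im[:,:,2]<60);ys,xs=np.where(r);k=(abs(xs-250)<30)&(ys<190)
m=[xs[k].mean(),ys[k].mean()];print('mark',m,ys[k].min(),ys[k].max(),onz('wrist',[m],.1003+.028*.426,st))
d=im.sum(2)
row=d[245];xx=np.where(row[210:290]<70)[0]+210;print('knob row245',xx.min(),xx.max())
ys=np.where(d[200:300,int(xx.mean())]<70)[0]+200;print(ys.min(),ys.max())
print(onz('wrist',[[xx.mean()+.5,ys.max()],[xx.mean()+.5,ys.min()]],[.1003+.055*.905-.01*.426,.1003+.033*.905+.01*.426],st))
```

```text
t 2.85 pos [0.6331 0.0117 0.14  ] head -0.0505 tilt [ 4.3e-03 -5.0e-04 -1.0e+00] open 0.702 F [-0.6  0.7  0.4] ff 0.0
shift [-0.0017 -0.0009  0.0037] yaw -0.0035
mark [np.float64(252.53642384105962), np.float64(156.9271523178808)] 151 164 [[0.67729095 0.01043154 0.112228  ]]
knob row245 237 269
235 275
[[0.61615123 0.01295827 0.145815  ]
 [0.63537069 0.01198235 0.134425  ]]
```

Request:
{"name": "move_arm", "arguments": {"plan": [{"x": -0.002, "y": -0.001, "z": 0.004, "yaw": 0, "fingers": 0.5}, {"x": -0.002, "y": -0.001, "z": 0.004, "yaw": 0, "fingers": 1}, {"x": -0.002, "y": -0.001, "z": 0.004, "yaw": 0, "fingers": 1}, {"x": -0.002, "y": -0.001, "z": 0.004, "yaw": 0, "fingers": 1}, {"x": -0.002, "y": -0.001, "z": 0.004, "yaw": 0, "fingers": 1}], "force": 30}}

```text
time: 3.4
eef_pos: [0.6297, 0.0134, 0.1335]
tcp_rot: [1.0, -0.025, -0.0, -0.0]
contact_force: [-0.6, -0.1, 1.2]
opening: 0.218
finger_force: 29.6
```

Request:
{"name": "move_arm", "arguments": {"plan": [{"x": 0, "y": 0, "z": 0, "yaw": 0, "fingers": 1}, {"x": 0, "y": 0, "z": 0, "yaw": 0, "fingers": 1}, {"x": 0, "y": 0, "z": 0, "yaw": 0, "fingers": 1}, {"x": 0, "y": 0, "z": 0, "yaw": 0, "fingers": 1}, {"x": 0, "y": 0, "z": 0, "yaw": 0, "fingers": 1}]}}

```text
time: 3.9
eef_pos: [0.6297, 0.0134, 0.1334]
tcp_rot: [1.0, -0.025, -0.0, -0.0]
contact_force: [-2.0, 0.3, 2.8]
opening: 0.221
finger_force: 29.8
```

Request:
{"name": "move_arm", "arguments": {"plan": [{"x": -0.004, "y": 0, "z": -0.009, "yaw": 0, "fingers": 1}, {"x": -0.009, "y": 0, "z": -0.018, "yaw": 0, "fingers": 1}, {"x": -0.015, "y": 0, "z": -0.032, "yaw": 0, "fingers": 1}, {"x": -0.022, "y": 0, "z": -0.046, "yaw": 0, "fingers": 1}, {"x": -0.03, "y": 0, "z": -0.065, "yaw": 0, "fingers": 1}]}}

```text
time: 4.4
eef_pos: [0.5991, 0.0148, 0.1995]
tcp_rot: [1.0, -0.025, 0.0, 0.0]
contact_force: [0.7, 0.1, -1.3]
opening: 0.219
finger_force: 29.6
```

Run:
```python
from h import *
go([.44,-.275,.16],-.05)
im=save('wrist','w4'); 
cv2.imwrite('pics/w4.png',cv2.resize(im[60:300,96:416,::-1],(800,600),interpolation=cv2.INTER_CUBIC))
```

```text
t 4.4 pos [0.5991 0.0148 0.1995] head -0.0502 tilt [ 0.e+00 -1.e-04 -1.e+00] open 0.219 F [ 0.7  0.1 -1.3] ff 29.6
shift [-0.1444  0.2974  0.0395] yaw -0.0002
```

View pics/w4.png

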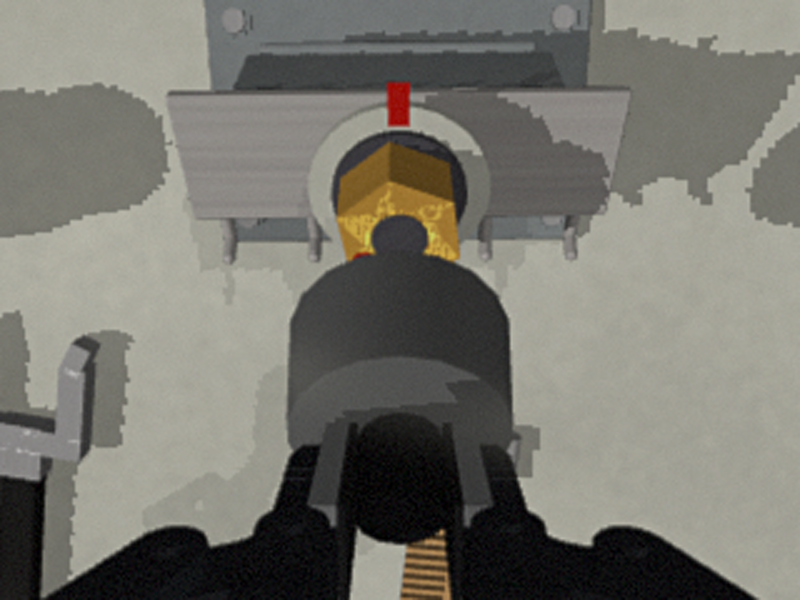

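The cover is off, still tilted 25°, and the nut is exposed with its dot at the lower left. Next I'll carry the cover to the coaster.

Request:
{"name": "move_arm", "arguments": {"plan": [{"x": -0.015, "y": 0.025, "z": -0.02, "yaw": 0, "fingers": 1}, {"x": -0.035, "y": 0.06, "z": -0.02, "yaw": 0, "fingers": 1}, {"x": -0.057, "y": 0.1, "z": -0.02, "yaw": 0, "fingers": 1}, {"x": -0.08, "y": 0.14, "z": -0.01, "yaw": 0, "fingers": 1}, {"x": -0.103, "y": 0.18, "z": 0.01, "yaw": 0, "fingers": 1}]}}

```text
time: 4.95
eef_pos: [0.4885, -0.1615, 0.1911]
tcp_rot: [1.0, -0.025, 0.003, 0.002]
contact_force: [0.4, -0.7, 0.0]
opening: 0.219
finger_force: 29.6
```

Request:
{"name": "move_arm", "arguments": {"plan": [{"x": -0.023, "y": 0.04, "z": 0.02, "yaw": 0, "fingers": 1}, {"x": -0.045, "y": 0.08, "z": 0.045, "yaw": 0, "fingers": 1}, {"x": -0.06, "y": 0.105, "z": 0.075, "yaw": 0, "fingers": 1}, {"x": -0.07, "y": 0.118, "z": 0.1, "yaw": 0, "fingers": 1}, {"x": -0.07, "y": 0.118, "z": 0.115, "yaw": 0, "fingers": 1}]}}

```text
time: 5.45
eef_pos: [0.4103, -0.2751, 0.0721]
tcp_rot: [1.0, -0.027, -0.001, -0.0]
contact_force: [0.1, 0.7, -1.0]
opening: 0.219
finger_force: 29.6
```

Run:
```python
from h import *
go([.411,-.274,.057],-.05)
```

```text
t 5.45 pos [ 0.4103 -0.2751  0.0721] head -0.0537 tilt [-1.1e-03  5.0e-04 -1.0e+00] open 0.219 F [ 0.1  0.7 -1. ] ff 29.6
shift [ 0.0006 -0.0012  0.0151] yaw -0.0037
```

Request:
{"name": "move_arm", "arguments": {"plan": [{"x": 0, "y": 0, "z": 0.006, "yaw": 0, "fingers": 1}, {"x": 0, "y": 0, "z": 0.011, "yaw": 0, "fingers": 1}, {"x": 0, "y": 0, "z": 0.014, "yaw": 0, "fingers": 1}, {"x": 0, "y": 0, "z": 0.016, "yaw": 0, "fingers": 1}, {"x": 0, "y": 0, "z": 0.017, "yaw": 0, "fingers": 1}], "force": 20}}

```text
time: 5.95
eef_pos: [0.4129, -0.274, 0.057]
tcp_rot: [1.0, -0.025, 0.0, 0.0]
contact_force: [0.6, -0.4, 0.0]
opening: 0.218
finger_force: 29.6
```

Request:
{"name": "move_arm", "arguments": {"plan": [{"x": 0.004, "y": 0, "z": 0.002, "yaw": 0, "fingers": 1}, {"x": 0.008, "y": 0, "z": 0.003, "yaw": 0, "fingers": 1}, {"x": 0.012, "y": 0, "z": 0.005, "yaw": 0, "fingers": 1}, {"x": 0.017, "y": 0, "z": 0.007, "yaw": 0, "fingers": 1}, {"x": 0.022, "y": 0, "z": 0.009, "yaw": 0, "fingers": 1}]}}

```text
time: 6.45
eef_pos: [0.4353, -0.2758, 0.0488]
tcp_rot: [1.0, -0.025, 0.0, 0.001]
contact_force: [-2.4, 1.0, 5.2]
opening: 0.215
finger_force: 31.9
```

Run:
```python
from h import *
go([.434,-.275,.047],-.05)
im=save('wrist','w5'); 
cv2.imwrite('pics/w5.png',cv2.resize(im[60:300,96:416,::-1],(800,600),interpolation=cv2.INTER_CUBIC))
```

```text
t 6.45 pos [ 0.4353 -0.2758  0.0488] head -0.0496 tilt [ 6.0e-04 -1.4e-03 -1.0e+00] open 0.215 F [-2.4  1.   5.2] ff 31.9
shift [-0.0013 -0.0008  0.0018] yaw 0.0004
```

View pics/w5.png

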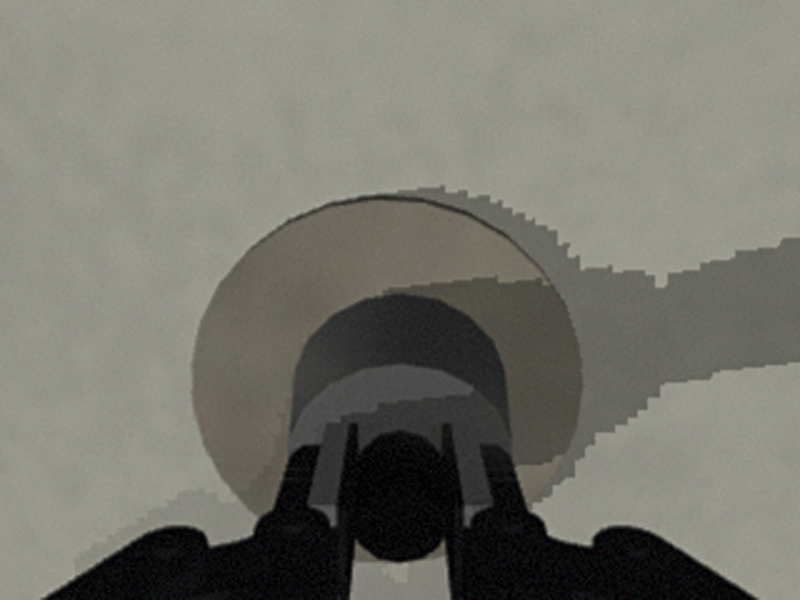

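The cover is mostly upright and centred on the coaster. I'll press slightly, release and lift.

Request:
{"name": "move_arm", "arguments": {"plan": [{"x": 0.001, "y": 0, "z": 0.001, "yaw": 0, "fingers": 1}, {"x": 0.001, "y": 0, "z": 0.001, "yaw": 0, "fingers": 0.6}, {"x": 0.001, "y": 0, "z": 0.001, "yaw": 0, "fingers": 0.4}, {"x": 0.001, "y": 0, "z": 0, "yaw": 0, "fingers": 0.2}, {"x": 0.001, "y": 0, "z": 0, "yaw": 0, "fingers": 0}]}}

```text
time: 7.0
eef_pos: [0.4352, -0.275, 0.0473]
tcp_rot: [1.0, -0.025, 0.0, -0.0]
contact_force: [-0.4, -0.7, -0.8]
opening: 0.881
finger_force: 0.0
```

Request:
{"name": "move_arm", "arguments": {"plan": [{"x": 0, "y": 0, "z": 0, "yaw": 0, "fingers": 0}, {"x": 0, "y": 0, "z": -0.02, "yaw": 0, "fingers": 0}, {"x": 0, "y": 0, "z": -0.06, "yaw": 0, "fingers": 0}, {"x": 0, "y": 0, "z": -0.1, "yaw": 0, "fingers": 0}, {"x": 0, "y": 0, "z": -0.14, "yaw": 0, "fingers": 0}]}}

```text
time: 7.5
eef_pos: [0.4349, -0.2748, 0.1886]
tcp_rot: [1.0, -0.025, -0.0, -0.0]
contact_force: [-0.0, 0.3, -0.3]
opening: 1.003
finger_force: 0.0
```

Run:
```python
from h import *
st=ctrl.get_state()
go([.62,.012,.24],-.05)
im=save('wrist','w6');d=im.astype(int).sum(2); b=d<80
b[:150]=0;b[300:]=0;b[:,:200]=0;b[:,310:]=0
n,l,s,c=cv2.connectedComponentsWithStats(b.astype(np.uint8))
for i in range(1,n):
  if s[i][4]>40: print(s[i],c[i],onz('wrist',[c[i]],.062,st))
e=proj('wrist',[[.436,-.275,.065],[.436,-.275,.043]],st);print(e)
t=save('top','t6')
print(proj('top',[[.436,-.275,.065],[.436,-.275,.01]]))
cv2.imwrite('pics/w6.png',np.hstack([cv2.resize(im[120:330,136:376,::-1],(480,420)),cv2.resize(t[160:230,340:395,::-1],(320,420))]))
```

```text
t 7.5 pos [ 0.4349 -0.2748  0.1886] head -0.0503 tilt [-4.e-04  5.e-04 -1.e+00] open 1.003 F [-0.   0.3 -0.3] ff 0.0
shift [ 0.1704 -0.2958 -0.0513] yaw -0.0003
[247 166  20  23 354] [256.84463277 177.18644068] [[ 0.44053825 -0.27726833  0.062     ]]
[[254.79346777 182.51999062]
 [254.84024475 176.9514955 ]]
[[373.09017705 185.30575826]
 [369.13293039 188.3952439 ]]
```

View pics/w6.png

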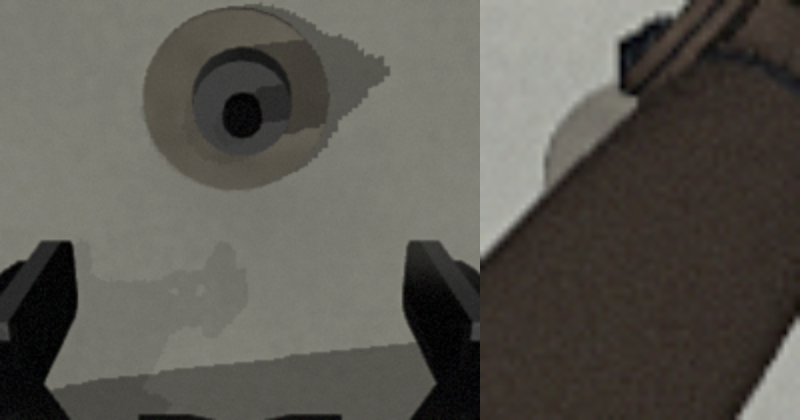

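The cover stands upright and centred on the coaster. Now the nut.

Request:
{"name": "move_arm", "arguments": {"plan": [{"x": 0.01, "y": -0.02, "z": -0.025, "yaw": 0, "fingers": 0}, {"x": 0.03, "y": -0.055, "z": -0.05, "yaw": 0, "fingers": 0}, {"x": 0.052, "y": -0.095, "z": -0.05, "yaw": 0, "fingers": 0}, {"x": 0.075, "y": -0.135, "z": -0.05, "yaw": 0, "fingers": 0}, {"x": 0.098, "y": -0.175, "z": -0.05, "yaw": 0, "fingers": 0}]}}

```text
time: 8.1
eef_pos: [0.5423, -0.1037, 0.2368]
tcp_rot: [1.0, -0.025, -0.0, -0.0]
contact_force: [0.6, -0.1, 1.0]
opening: 0.999
finger_force: 0.0
```

Request:
{"name": "move_arm", "arguments": {"plan": [{"x": 0.023, "y": -0.04, "z": 0, "yaw": 0, "fingers": 0}, {"x": 0.046, "y": -0.08, "z": 0, "yaw": 0, "fingers": 0}, {"x": 0.065, "y": -0.11, "z": 0, "yaw": 0, "fingers": 0}, {"x": 0.072, "y": -0.121, "z": 0, "yaw": 0, "fingers": 0}, {"x": 0.072, "y": -0.121, "z": 0, "yaw": 0, "fingers": 0}]}}

```text
time: 8.6
eef_pos: [0.62, 0.0132, 0.2361]
tcp_rot: [1.0, -0.024, -0.001, -0.0]
contact_force: [0.1, -0.3, -0.5]
opening: 1.001
finger_force: 0.0
```

```bash
cat >> h.py <<'E'
Y=-.047; Rz=R.from_euler('z',Y).as_matrix(); A=Rz@a0;U=Rz@u0;V=Rz@np.array([0,1.,0])
def reds(im):
    im=im.astype(int);b=(im[:,:,0]>110)&(im[:,:,1]<70)&(im[:,:,2]<70)
    n,l,s,c=cv2.connectedComponentsWithStats(b.astype(np.uint8))
    return [(s[i].tolist(),c[i]) for i in range(1,n) if s[i][4]>4]
def onplane(name,px,C,n,st=None):
    o,d=rays(name,px,st); return o+d*(((C+n*A-o)@A)/(d@A))[:,None]
def measure(fn,C=np.array([.652,.0117,.1003]),show=True):
    st=ctrl.get_state(); im=save('wrist',fn)
    for s,c in reds(im):
        if not(150<c[0]<360 and c[1]<300): continue
        for n in(0,.027):
            P=onplane('wrist',[c],C,n,st)[0]-C; x,y=P@U,P@V
            print('n',n,'px',c.round(1),s[2:],'uv mm',(1e3*np.array([x,y])).round(1),'q',round(-np.arctan2(y,x),3))
    return st,im
E
python3 - <<'E'
from h import *
go([.644,.0119,.1073],-.047)
st,im=measure('w7')
cv2.imwrite('pics/w7.png',cv2.resize(im[40:220,136:376,::-1],(800,600),interpolation=cv2.INTER_CUBIC))
E
```

```text
t 8.6 pos [0.62   0.0132 0.2361] head -0.0478 tilt [-1.9e-03  1.0e-04 -1.0e+00] open 1.001 F [ 0.1 -0.3 -0.5] ff 0.0
shift [0.0243 0.0002 0.1288] yaw -0.0008
n 0 px [254.6 125.1] [8, 14, 99] uv mm [26.6 -0.1] q 0.004
n 0.027 px [254.6 125.1] [8, 14, 99] uv mm [41.8 -0.2] q 0.005
n 0 px [242.8 178.2] [9, 7, 44] uv mm [-37.8  12.9] q -2.814
n 0.027 px [242.8 178.2] [9, 7, 44] uv mm [-15.2  11.3] q -2.503
```

View pics/w7.png

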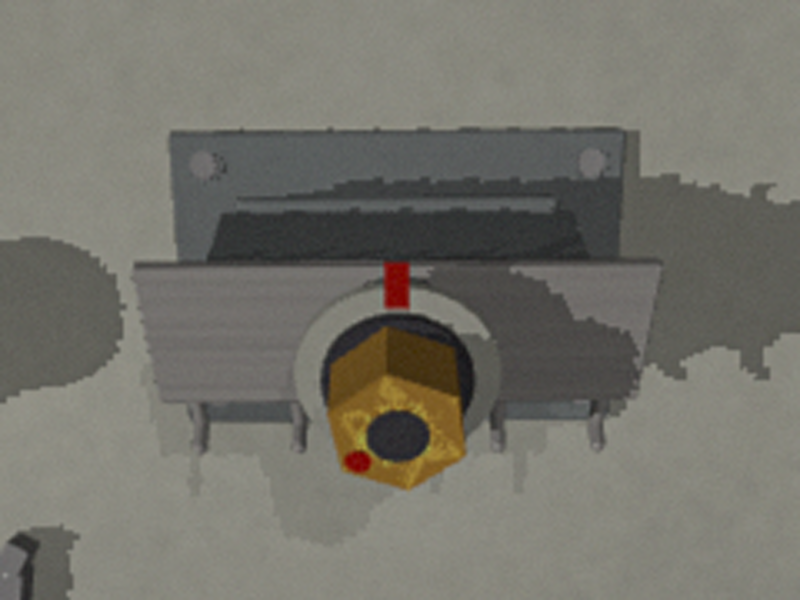

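The view shows the nut's top centre at crop (398,436) and the red dot at crop (357,461). The corners are also visible, so I'll work out the angle from them.

Run:
```python
from h import *
st=ctrl.get_state();C=np.array([.652,.0117,.1003])
px=np.array([(398,436),(357,461),(388,377),(460,397),(465,455),(409,489),(343,470),(328,407)])/(800/240)+[136,40]-.35
P=onplane('wrist',px,C,.027,st)-C; uv=np.c_[P@U,P@V]*1e3
print(uv.round(1)); c=uv[2:].mean(0);print('center',c,'axis pt world',C+.001*(c[0]*U+c[1]*V))
r=uv[2:]-c;print(np.hypot(*r.T).round(1)); an=-np.degrees(np.arctan2(r[:,1],r[:,0]));print(an.round(0),'mod60',np.mod(an+30,60).round(0)-30)
d=uv[1]-c;print('dot q',np.degrees(-np.arctan2(d[1],d[0])))
```

```text
[[ -6.4  -1.8]
 [-15.5  10.1]
 [ 13.7   0.8]
 [  7.  -18.7]
 [-13.4 -21. ]
 [-26.4  -5. ]
 [-18.9  14.3]
 [  3.8  17.4]]
center [-5.69083047 -2.02579144] axis pt world [0.64676031 0.00991842 0.09787571]
[19.6 21.  20.5 20.9 21.  21.6]
[  -8.   53.  112.  172. -129.  -64.] mod60 [-8. -7. -8. -8. -9. -4.]
dot q -129.0384332365337
```

Run:
```python
from h import *
st=ctrl.get_state(); v=[];w=np.load('pics/w7.npy')
c=[c for s,c in reds(w) if 150<c[0]<360 and c[1]<150][0]
V_={'wrist':c}
for n,g in(('top',(282,109)),('scene',(263,243))):
    im=np.load(f'pics/{n}.npy').astype(int); x,y=g; q=im[y-8:y+9,x-8:x+9]; wgt=np.clip(q[:,:,0]-q[:,:,1]-25,0,None); yy,xx=np.mgrid[y-8:y+9,x-8:x+9]
    V_[n]=np.array([(wgt*xx).sum(),(wgt*yy).sum()])/wgt.sum(); print(n,V_[n],wgt.sum())
for names in(('wrist','top'),('wrist','scene'),('top','scene'),('wrist','top','scene')):
    vv=[(o,d[0]) for o,d in(rays(n,[V_[n]],st) for n in names)]
    m=tri(vv);print(names,'mark',m.round(4),'C',(m-.031*U).round(4))
C=np.array([.6475,.0105,.1003]);print({n:(proj(n,[C+.031*U],st)[0]-V_[n]).round(1) for n in V_})
```

```text
top [281.73076923 108.92712551] 494
scene [264.2        241.60540541] 185
('wrist', 'top') mark [0.6763 0.0111 0.1187] C [0.6482 0.0124 0.1055]
('wrist', 'scene') mark [0.6761 0.0102 0.1131] C [0.6481 0.0115 0.0999]
('top', 'scene') mark [0.6778 0.0118 0.1141] C [0.6498 0.0132 0.1009]
('wrist', 'top', 'scene') mark [0.677  0.011  0.1143] C [0.649  0.0123 0.1011]
{'wrist': array([-0.1,  0.1]), 'top': array([1.2, 0.9]), 'scene': array([-0.9, -0.2])}
```

Request:
{"name": "move_arm", "arguments": {"plan": [{"x": 0.02, "y": 0.001, "z": 0.04, "yaw": -0.07, "fingers": 0}, {"x": 0.02, "y": 0.001, "z": 0.08, "yaw": -0.14, "fingers": 0.1}, {"x": 0.02, "y": 0.001, "z": 0.1, "yaw": -0.14, "fingers": 0.2}, {"x": 0.02, "y": 0.001, "z": 0.11, "yaw": -0.14, "fingers": 0.25}, {"x": 0.02, "y": 0.001, "z": 0.11, "yaw": -0.14, "fingers": 0.3}], "force": 50}}

```text
time: 9.15
eef_pos: [0.6384, 0.0087, 0.1258]
tcp_rot: [0.999, 0.044, -0.002, -0.0]
contact_force: [0.8, -0.2, 0.1]
opening: 0.701
finger_force: 0.0
```

Run:
```python
from h import *
go([.640,.0112,.1075],-.047+.14)
```

```text
t 9.15 pos [0.6384 0.0087 0.1258] head 0.0879 tilt [-3.4e-03  2.0e-04 -1.0e+00] open 0.701 F [ 0.8 -0.2  0.1] ff 0.0
shift [ 0.0019 -0.0023  0.0183] yaw -0.0051
```

Request:
{"name": "move_arm", "arguments": {"plan": [{"x": 0.002, "y": -0.002, "z": 0.01, "yaw": 0, "fingers": 0.3}, {"x": 0.002, "y": -0.002, "z": 0.018, "yaw": 0, "fingers": 0.4}, {"x": 0.002, "y": -0.002, "z": 0.018, "yaw": 0, "fingers": 1}, {"x": 0.002, "y": -0.002, "z": 0.018, "yaw": 0, "fingers": 1}, {"x": 0.002, "y": -0.002, "z": 0.018, "yaw": 0, "fingers": 1}]}}

```text
time: 9.65
eef_pos: [0.6412, 0.013, 0.1094]
tcp_rot: [0.999, 0.045, -0.001, -0.001]
contact_force: [-1.3, 3.3, 0.6]
opening: 0.408
finger_force: 51.3
```

Run:
```python
from h import *
go([.640,.0112,.1075],-.047+.14)
measure('w8')
```

```text
t 9.65 pos [0.6412 0.013  0.1094] head 0.0901 tilt [-0.0012  0.001  -1.    ] open 0.408 F [-1.3  3.3  0.6] ff 51.3
shift [-0.0013  0.0017  0.0019] yaw -0.0029
n 0 px [265.  186.5] [17, 22, 269] uv mm [25.8 -0.3] q 0.013
n 0.027 px [265.  186.5] [17, 22, 269] uv mm [49.5  2.2] q -0.045
n 0 px [232.  275.3] [14, 5, 49] uv mm [-65.1  11. ] q -2.974
n 0.027 px [232.  275.3] [14, 5, 49] uv mm [-19.2  10.8] q -2.629
```

Request:
{"name": "move_arm", "arguments": {"plan": [{"x": 0, "y": 0.001, "z": 0, "yaw": 0.13, "fingers": 1}, {"x": 0, "y": 0.001, "z": 0, "yaw": 0.26, "fingers": 1}, {"x": 0, "y": 0.001, "z": 0, "yaw": 0.4, "fingers": 1}, {"x": 0, "y": 0.001, "z": 0, "yaw": 0.53, "fingers": 1}, {"x": 0, "y": 0.001, "z": 0, "yaw": 0.66, "fingers": 1}]}}

```text
time: 10.2
eef_pos: [0.6406, 0.0132, 0.1122]
tcp_rot: [0.959, -0.282, -0.002, -0.002]
contact_force: [-16.3, 2.0, 22.3]
opening: 0.408
finger_force: 81.7
```

Run:
```python
from h import *
go([.640,.0112,.1075],-.047+.14)
st,im=measure('w9',np.array([.648,.0112,.1005]))
cv2.imwrite('pics/w9.png',cv2.resize(im[140:320,136:376,::-1],(800,600),interpolation=cv2.INTER_CUBIC))
```

```text
t 10.2 pos [0.6406 0.0132 0.1122] head -0.5719 tilt [-0.0038  0.0044 -1.    ] open 0.408 F [-16.3   2.   22.3] ff 81.7
shift [0.0006 0.002  0.0047] yaw -0.6649
n 0 px [221.4 191.9] [25, 21, 271] uv mm [31.3  0.8] q -0.026
n 0.027 px [221.4 191.9] [25, 21, 271] uv mm [51.8 -8.2] q 0.157
n 0 px [237.4 274.3] [14, 10, 108] uv mm [-39.1  31.8] q -2.459
n 0.027 px [237.4 274.3] [14, 10, 108] uv mm [-2.  15.5] q -1.702
```

View pics/w9.png

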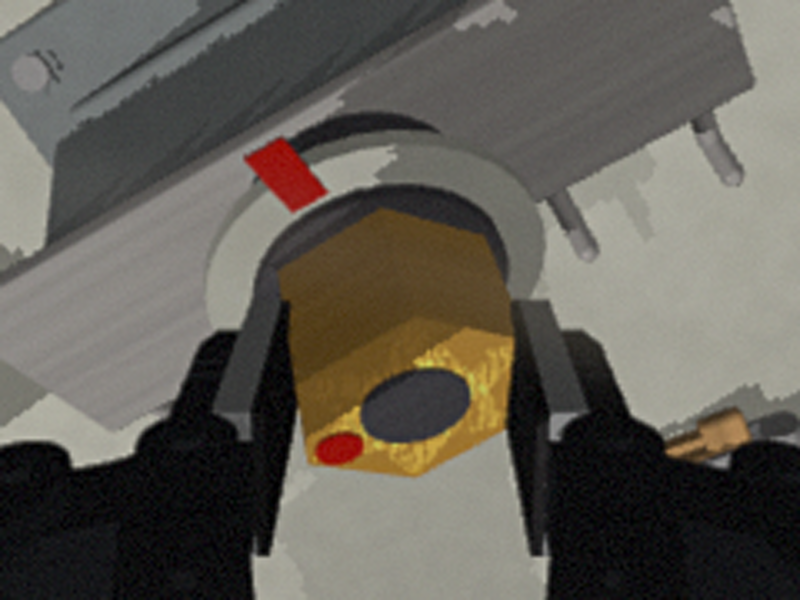

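The nut has turned to q≈-1.6 (dot at crop (340,448)), and the grip is holding. Now I'll regrip 60° back.

Request:
{"name": "move_arm", "arguments": {"plan": [{"x": 0, "y": 0, "z": 0, "yaw": 0, "fingers": 0.25}, {"x": 0, "y": 0, "z": 0, "yaw": 0, "fingers": 0.25}, {"x": 0, "y": 0, "z": -0.003, "yaw": -0.14, "fingers": 0.25}, {"x": 0, "y": 0, "z": -0.003, "yaw": -0.28, "fingers": 0.25}, {"x": 0, "y": 0, "z": -0.003, "yaw": -0.42, "fingers": 0.25}]}}

```text
time: 10.75
eef_pos: [0.6424, 0.0105, 0.1126]
tcp_rot: [0.997, -0.072, 0.001, 0.0]
contact_force: [-0.3, -0.1, -0.0]
opening: 0.749
finger_force: 0.0
```

Request:
{"name": "move_arm", "arguments": {"plan": [{"x": 0, "y": 0, "z": 0, "yaw": -0.14, "fingers": 0.25}, {"x": 0, "y": 0, "z": 0, "yaw": -0.28, "fingers": 0.25}, {"x": 0, "y": 0, "z": 0, "yaw": -0.42, "fingers": 0.25}, {"x": 0, "y": 0, "z": 0, "yaw": -0.56, "fingers": 0.25}, {"x": 0, "y": 0, "z": 0, "yaw": -0.65, "fingers": 0.25}]}}

```text
time: 11.25
eef_pos: [0.6423, 0.0105, 0.1124]
tcp_rot: [0.968, 0.249, 0.0, 0.001]
contact_force: [-0.1, -0.0, 0.7]
opening: 0.751
finger_force: 0.0
```

Run:
```python
from h import *
go([.640,.0112,.1085],-.047+.524)
st,im=measure('w10',np.array([.648,.0112,.1005]))
```

```text
t 11.25 pos [0.6423 0.0105 0.1124] head 0.5042 tilt [ 1.2e-03 -9.0e-04 -1.0e+00] open 0.751 F [-0.1 -0.   0.7] ff 0.0
shift [-0.0017 -0.0017  0.0039] yaw 0.0272
n 0 px [285.5 193.3] [24, 22, 268] uv mm [31.   0.4] q -0.012
n 0.027 px [285.5 193.3] [24, 22, 268] uv mm [51.5  9.1] q -0.175
n 0 px [222.1 246.8] [13, 6, 30] uv mm [-35.6   8.5] q -2.906
n 0.027 px [222.1 246.8] [13, 6, 30] uv mm [ 0.6 15.4] q -1.535
```

Request:
{"name": "move_arm", "arguments": {"plan": [{"x": -0.002, "y": -0.001, "z": 0.003, "yaw": 0, "fingers": 0.35}, {"x": -0.002, "y": -0.001, "z": 0.003, "yaw": 0, "fingers": 1}, {"x": -0.002, "y": -0.001, "z": 0.003, "yaw": 0, "fingers": 1}, {"x": -0.002, "y": -0.001, "z": 0.003, "yaw": 0, "fingers": 1}, {"x": -0.002, "y": -0.001, "z": 0.003, "yaw": 0.1, "fingers": 1}]}}

```text
time: 11.8
eef_pos: [0.6382, 0.0122, 0.1099]
tcp_rot: [0.98, 0.198, -0.002, -0.001]
contact_force: [-8.8, 1.7, 14.3]
opening: 0.428
finger_force: 46.8
```

Request:
{"name": "move_arm", "arguments": {"plan": [{"x": 0, "y": 0, "z": 0, "yaw": 0.13, "fingers": 1}, {"x": 0, "y": 0, "z": 0, "yaw": 0.26, "fingers": 1}, {"x": 0, "y": 0, "z": 0, "yaw": 0.4, "fingers": 1}, {"x": 0, "y": 0, "z": 0, "yaw": 0.53, "fingers": 1}, {"x": 0, "y": 0, "z": 0, "yaw": 0.66, "fingers": 1}]}}

```text
time: 12.3
eef_pos: [0.6385, 0.0136, 0.1086]
tcp_rot: [0.991, -0.131, -0.001, -0.002]
contact_force: [-3.5, 8.3, 1.3]
opening: 0.413
finger_force: 57.6
```

Run:
```python
from h import *
go([.640,.0112,.1085],-.047-.524)
st,im=measure('w11',np.array([.648,.0112,.1005]))
```

```text
t 12.3 pos [0.6385 0.0136 0.1086] head -0.2638 tilt [-0.0019  0.0051 -1.    ] open 0.413 F [-3.5  8.3  1.3] ff 57.6
shift [0.0021 0.0019 0.0001] yaw 0.3072
n 0 px [240.2 182.7] [19, 23, 288] uv mm [31.1  0.7] q -0.022
n 0.027 px [240.2 182.7] [19, 23, 288] uv mm [53.7 -3.4] q 0.063
```

Request:
{"name": "move_arm", "arguments": {"plan": [{"x": 0.001, "y": 0.002, "z": 0, "yaw": 0.13, "fingers": 1}, {"x": 0.001, "y": 0.002, "z": 0, "yaw": 0.26, "fingers": 1}, {"x": 0.001, "y": 0.002, "z": 0, "yaw": 0.33, "fingers": 1}, {"x": 0.001, "y": 0.002, "z": 0, "yaw": 0.33, "fingers": 0.25}, {"x": 0.001, "y": 0.002, "z": 0, "yaw": 0.33, "fingers": 0.25}]}}

```text
time: 12.85
eef_pos: [0.6403, 0.0088, 0.1095]
tcp_rot: [0.957, -0.291, 0.001, 0.0]
contact_force: [0.9, -0.4, -0.6]
opening: 0.737
finger_force: 0.0
```

Request:
{"name": "move_arm", "arguments": {"plan": [{"x": 0, "y": 0, "z": -0.003, "yaw": -0.14, "fingers": 0.25}, {"x": 0, "y": 0, "z": -0.003, "yaw": -0.28, "fingers": 0.25}, {"x": 0, "y": 0, "z": -0.003, "yaw": -0.42, "fingers": 0.25}, {"x": 0, "y": 0, "z": -0.003, "yaw": -0.56, "fingers": 0.25}, {"x": 0, "y": 0, "z": -0.003, "yaw": -0.7, "fingers": 0.25}]}}

```text
time: 13.35
eef_pos: [0.6404, 0.0078, 0.1123]
tcp_rot: [0.998, 0.057, 0.0, 0.001]
contact_force: [-0.3, 0.5, -0.3]
opening: 0.752
finger_force: 0.0
```

Request:
{"name": "move_arm", "arguments": {"plan": [{"x": 0, "y": 0, "z": 0, "yaw": -0.14, "fingers": 0.25}, {"x": 0, "y": 0, "z": 0, "yaw": -0.28, "fingers": 0.25}, {"x": 0, "y": 0, "z": 0, "yaw": -0.35, "fingers": 0.25}, {"x": 0, "y": 0, "z": 0, "yaw": -0.35, "fingers": 0.25}]}}

```text
time: 13.75
eef_pos: [0.6403, 0.0079, 0.1123]
tcp_rot: [0.974, 0.227, 0.0, 0.001]
contact_force: [-0.0, 0.3, 0.1]
opening: 0.748
finger_force: 0.0
```

Run:
```python
from h import *
go([.640,.0112,.1085],-.047+.524)
st,im=measure('w12',np.array([.648,.0112,.1005]))
```

```text
t 13.75 pos [0.6403 0.0079 0.1123] head 0.4587 tilt [ 8.e-04 -1.e-03 -1.e+00] open 0.748 F [-0.   0.3  0.1] ff 0.0
shift [ 0.0012 -0.0031  0.0038] yaw -0.0183
n 0 px [280.4 186.9] [24, 23, 281] uv mm [31.   0.3] q -0.011
n 0.027 px [280.4 186.9] [24, 23, 281] uv mm [51.5  7.8] q -0.15
n 0 px [239.1 239.1] [16, 11, 134] uv mm [-22.2   0.8] q -3.106
n 0.027 px [239.1 239.1] [16, 11, 134] uv mm [10.8  8.1] q -0.645
```

Request:
{"name": "move_arm", "arguments": {"plan": [{"x": 0.001, "y": -0.003, "z": 0.003, "yaw": 0, "fingers": 0.35}, {"x": 0.001, "y": -0.003, "z": 0.003, "yaw": 0, "fingers": 1}, {"x": 0.001, "y": -0.003, "z": 0.003, "yaw": 0, "fingers": 1}, {"x": 0.001, "y": -0.003, "z": 0.003, "yaw": 0, "fingers": 1}, {"x": 0.001, "y": -0.003, "z": 0.003, "yaw": 0.1, "fingers": 1}]}}

```text
time: 14.3
eef_pos: [0.6389, 0.0127, 0.1097]
tcp_rot: [0.984, 0.179, -0.001, -0.001]
contact_force: [-1.9, 2.5, 6.2]
opening: 0.426
finger_force: 47.4
```

Request:
{"name": "move_arm", "arguments": {"plan": [{"x": 0, "y": 0, "z": 0, "yaw": 0.13, "fingers": 1}, {"x": 0, "y": 0, "z": 0, "yaw": 0.26, "fingers": 1}, {"x": 0, "y": 0, "z": 0, "yaw": 0.35, "fingers": 1}, {"x": 0, "y": 0, "z": 0, "yaw": 0.42, "fingers": 1}, {"x": 0, "y": 0, "z": 0, "yaw": 0.42, "fingers": 1}]}}

```text
time: 14.8
eef_pos: [0.6389, 0.0133, 0.1096]
tcp_rot: [1.0, -0.03, -0.001, -0.001]
contact_force: [-5.6, 3.0, 2.9]
opening: 0.418
finger_force: 49.7
```

Run:
```python
from h import *
go([.640,.0112,.1085],-.047)
st,im=measure('w13',np.array([.648,.0112,.1005]))
```

```text
t 14.8 pos [0.6389 0.0133 0.1096] head -0.0596 tilt [-0.0015  0.0027 -1.    ] open 0.418 F [-5.6  3.   2.9] ff 49.7
shift [0.0013 0.002  0.0011] yaw -0.0126
n 0 px [254.7 181.6] [14, 21, 277] uv mm [30.8  0.7] q -0.024
n 0.027 px [254.7 181.6] [14, 21, 277] uv mm [54.1  0.4] q -0.008
```

Request:
{"name": "move_arm", "arguments": {"plan": [{"x": 0, "y": 0, "z": 0, "yaw": 0, "fingers": 0.2}, {"x": 0, "y": 0, "z": 0, "yaw": 0, "fingers": 0.1}, {"x": 0, "y": 0, "z": -0.03, "yaw": 0, "fingers": 0}, {"x": -0.01, "y": 0, "z": -0.07, "yaw": 0, "fingers": 0}, {"x": -0.02, "y": 0, "z": -0.115, "yaw": 0, "fingers": 0}]}}

```text
time: 15.35
eef_pos: [0.6189, 0.0126, 0.224]
tcp_rot: [1.0, -0.03, -0.001, 0.0]
contact_force: [0.9, -0.6, -0.1]
opening: 0.996
finger_force: 0.0
```

Run:
```python
from h import *
go([.55,.10,.25],-.047)
st,im=measure('w14',np.array([.648,.0112,.1005]))
b=im.astype(int);m=(b[:,:,0]-b[:,:,1]>50)&(b[:,:,2]<40)&(b[:,:,1]<50);m[220:]=0;ys,xs=np.where(m);print(np.c_[xs,ys].min(0),np.c_[xs,ys].max(0),len(xs))
print(proj('wrist',[np.array([.648,.0112,.1005])+.027*A+.0156*U],st))
# spanner view in same frame, predicted
print(proj('wrist',[[.4455,.2335,.014]],st))
```

```text
t 15.35 pos [0.6189 0.0126 0.224 ] head -0.0606 tilt [-2.5e-03 -5.0e-04 -1.0e+00] open 0.996 F [ 0.9 -0.6 -0.1] ff 0.0
shift [-0.0741 -0.083  -0.0259] yaw -0.0136
n 0 px [252.9 125.2] [9, 15, 104] uv mm [30.7  0.5] q -0.017
n 0.027 px [252.9 125.2] [9, 15, 104] uv mm [46.   0.3] q -0.006
n 0 px [252.  159.1] [9, 9, 60] uv mm [-5.9  2.1] q -2.799
n 0.027 px [252.  159.1] [9, 9, 60] uv mm [13.8  1.6] q -0.119
[248 115] [472 162] 238
[[253.91483042 157.30704954]]
[[112.87979515 289.05930006]]
```

The dot is at the mark (q≈-0.07) and the fingers are off the nut. Next is the spanner.

Run:
```python
from h import *
go([.44,.233,.18],-.226)
```

```text
t 15.4 pos [0.6222 0.0125 0.2351] head -0.0601 tilt [ 0.0128 -0.0028 -0.9999] open 1.0 F [2.8 0.4 5.6] ff 0.0
shift [-0.1958 -0.2093  0.0521] yaw 0.1659
```

Request:
{"name": "move_arm", "arguments": {"plan": [{"x": -0.03, "y": -0.03, "z": 0, "yaw": 0, "fingers": 0}, {"x": -0.06, "y": -0.064, "z": 0, "yaw": 0.05, "fingers": 0}, {"x": -0.09, "y": -0.096, "z": 0, "yaw": 0.1, "fingers": 0}, {"x": -0.12, "y": -0.128, "z": 0, "yaw": 0.14, "fingers": 0}, {"x": -0.15, "y": -0.16, "z": 0, "yaw": 0.166, "fingers": 0}]}}

```text
time: 15.9
eef_pos: [0.4788, 0.1827, 0.2245]
tcp_rot: [0.993, -0.114, 0.001, 0.0]
contact_force: [0.8, 0.5, -0.3]
opening: 1.001
finger_force: 0.0
```

```bash
python3 -c "
from h import *
go([.44,.233,.18],-.226)"
```

```text
t 15.9 pos [0.4788 0.1827 0.2245] head -0.2283 tilt [ 1.9e-03 -3.0e-04 -1.0e+00] open 1.001 F [ 0.8  0.5 -0.3] ff 0.0
shift [-0.0493 -0.0402  0.0444] yaw -0.0023
```

Request:
{"name": "move_arm", "arguments": {"plan": [{"x": -0.03, "y": -0.02, "z": 0.02, "yaw": 0, "fingers": 0}, {"x": -0.05, "y": -0.04, "z": 0.044, "yaw": 0, "fingers": 0}, {"x": -0.05, "y": -0.04, "z": 0.044, "yaw": 0, "fingers": 0}, {"x": -0.05, "y": -0.04, "z": 0.044, "yaw": 0, "fingers": 0}]}}

```text
time: 16.3
eef_pos: [0.4398, 0.2321, 0.1802]
tcp_rot: [0.994, -0.112, 0.0, 0.0]
contact_force: [-0.0, -0.4, 0.4]
opening: 1.0
finger_force: 0.0
```

Run:
```python
from h import *
st=ctrl.get_state();go([.4427,.2331,.005],-.226)
im=save('wrist','w15')
cv2.imwrite('pics/w15.png',cv2.resize(im[:,:,::-1],(800,600),interpolation=cv2.INTER_CUBIC))
```

```text
t 16.3 pos [0.4398 0.2321 0.1802] head -0.2249 tilt [ 4.e-04 -8.e-04 -1.e+00] open 1.0 F [-0.  -0.4  0.4] ff 0.0
shift [ 0.0025 -0.0017  0.1752] yaw 0.0011
```

View pics/w15.png

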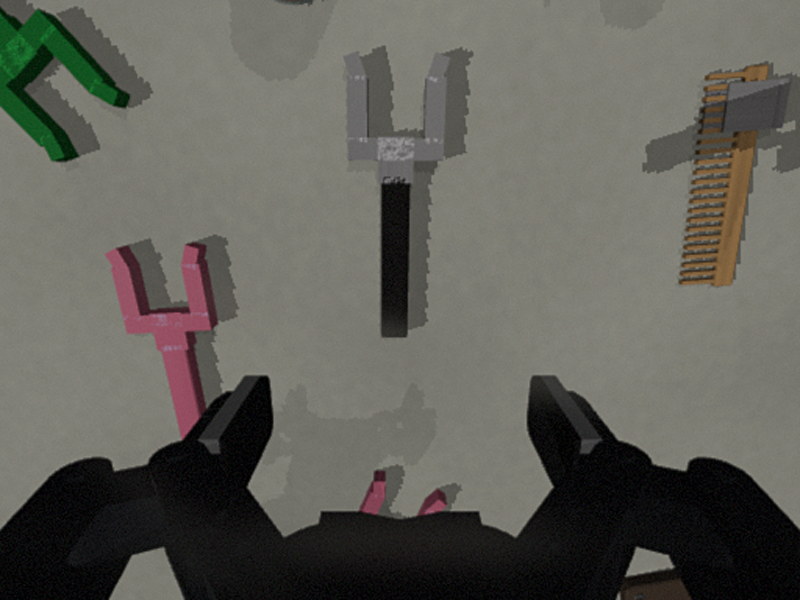

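The spanner's grip runs from (394,337) to (396,184). The throat edge is at (397,137) and the jaw tips are at (353,55) and (440,55). The comb is still in place.

Run:
```python
from h import *
st=ctrl.get_state()
px=np.array([(394,336),(396,184),(397,137),(353,55),(440,55),(368,100),(425,100)])/1.5625
P=onz('wrist',px,.014,st);print(P.round(4)); d=P[2]-P[0];print('head',np.arctan2(d[1],d[0]),'rear->throat',np.linalg.norm(d[:2]),'(143)','jaw',np.linalg.norm(P[5]-P[6]))
e=d/np.linalg.norm(d); m=(P[0]+.06*e+P[2]-.083*e)/2;print('origin',m)
go([*m[:2],.005],np.arctan2(d[1],d[0]))
# triangulate rear end of grip with top view
t=[(o,x[0]) for o,x in(rays('wrist',[px[0]],st),rays('top',[np.array((331,319))/1.5625]))];print('rear tri',tri(t))
```

```text
[[0.3923 0.2463 0.014 ]
 [0.501  0.2193 0.014 ]
 [0.5304 0.2117 0.014 ]
 [0.5842 0.2277 0.014 ]
 [0.5717 0.1741 0.014 ]
 [0.5567 0.2249 0.014 ]
 [0.5483 0.1888 0.014 ]]
head -0.24527277909525694 rear->throat 0.14234613019089334 (143) jaw 0.03706487384679937
origin [0.45017026 0.23177212 0.014     ]
t 16.35 pos [0.4408 0.2319 0.1811] head -0.2261 tilt [ 2.e-03 -2.e-04 -1.e+00] open 0.999 F [-0.2  0.2 -0.2] ff 0.0
shift [ 0.0088 -0.002   0.1762] yaw 0.0191
rear tri [0.39113545 0.24597048 0.0110003 ]
```

Request:
{"name": "move_arm", "arguments": {"plan": [{"x": 0.009, "y": -0.002, "z": 0.045, "yaw": 0.019, "fingers": 0.2}, {"x": 0.009, "y": -0.002, "z": 0.09, "yaw": 0.019, "fingers": 0.3}, {"x": 0.009, "y": -0.002, "z": 0.135, "yaw": 0.019, "fingers": 0.3}, {"x": 0.009, "y": -0.002, "z": 0.16, "yaw": 0.019, "fingers": 0.3}, {"x": 0.009, "y": -0.002, "z": 0.172, "yaw": 0.019, "fingers": 0.3}], "force": 30}}

```text
time: 16.85
eef_pos: [0.4492, 0.2307, 0.0066]
tcp_rot: [0.992, -0.123, -0.001, 0.001]
contact_force: [0.0, -0.0, 0.9]
opening: 0.698
finger_force: 0.0
```

Request:
{"name": "move_arm", "arguments": {"plan": [{"x": 0, "y": 0, "z": 0.003, "yaw": 0, "fingers": 0.5}, {"x": 0, "y": 0, "z": 0.003, "yaw": 0, "fingers": 0.9}, {"x": 0, "y": 0, "z": 0.003, "yaw": 0, "fingers": 1}, {"x": 0, "y": 0, "z": 0.003, "yaw": 0, "fingers": 1}, {"x": 0, "y": 0, "z": 0.003, "yaw": 0, "fingers": 1}]}}

```text
time: 17.35
eef_pos: [0.451, 0.2325, 0.0075]
tcp_rot: [0.993, -0.122, 0.002, -0.001]
contact_force: [0.6, -1.5, 5.4]
opening: 0.221
finger_force: 31.0
```

```bash
python3 -c "
from h import *
go([.45,.2318,.005],-.245)"
```

```text
t 17.35 pos [0.451  0.2325 0.0075] head -0.2449 tilt [ 4.8e-03  9.0e-04 -1.0e+00] open 0.221 F [ 0.6 -1.5  5.4] ff 31.0
shift [-0.0008  0.0009  0.0025] yaw 0.0001
```

Request:
{"name": "move_arm", "arguments": {"plan": [{"x": 0, "y": 0, "z": -0.012, "yaw": 0, "fingers": 1}, {"x": 0, "y": 0, "z": -0.035, "yaw": 0, "fingers": 1}, {"x": 0, "y": 0, "z": -0.065, "yaw": 0, "fingers": 1}, {"x": 0, "y": 0, "z": -0.095, "yaw": 0, "fingers": 1}, {"x": 0, "y": 0, "z": -0.112, "yaw": 0, "fingers": 1}], "force": 60}}

```text
time: 17.85
eef_pos: [0.4491, 0.2324, 0.1201]
tcp_rot: [0.993, -0.122, 0.001, -0.001]
contact_force: [0.3, -0.2, -1.5]
opening: 0.208
finger_force: 60.3
```

Request:
{"name": "move_arm", "arguments": {"plan": [{"x": 0.006, "y": 0.024, "z": 0, "yaw": 0, "fingers": 1}, {"x": 0.018, "y": 0.07, "z": 0, "yaw": -0.05, "fingers": 1}, {"x": 0.029, "y": 0.116, "z": 0, "yaw": -0.1, "fingers": 1}, {"x": 0.041, "y": 0.163, "z": 0, "yaw": -0.15, "fingers": 1}, {"x": 0.051, "y": 0.206, "z": 0, "yaw": -0.198, "fingers": 1}]}}

```text
time: 18.35
eef_pos: [0.4471, 0.0185, 0.1175]
tcp_rot: [1.0, -0.022, -0.0, -0.0]
contact_force: [0.9, -0.4, -2.2]
opening: 0.205
finger_force: 60.2
```

Request:
{"name": "move_arm", "arguments": {"plan": [{"x": 0, "y": 0, "z": 0, "yaw": 0, "fingers": 1}, {"x": 0, "y": 0, "z": 0, "yaw": 0, "fingers": 1}]}}

```text
time: 18.55
eef_pos: [0.4476, 0.0192, 0.1173]
tcp_rot: [1.0, -0.025, -0.001, -0.0]
contact_force: [0.0, -0.1, -2.2]
opening: 0.207
finger_force: 60.2
```

Run:
```python
from h import *
st=ctrl.get_state();go([.5295,.0166,.119],-.047)
im=save('wrist','w16').astype(int)
# jaw arms profile at rows across predicted arms
h=-.047;e=np.array([np.cos(h),np.sin(h),0]);n=np.array([-e[1],e[0],0]);p=np.array(st['eef_pos']);z=p[2]-.0075+.014
for L in(.095,.105,.115):
    q=proj('wrist',[[*(p+e*L+n*v)[:2],z] for v in(.032,.019,-.019,-.032)],st);r=int(q[0,1].round());print(L,q.round(1).tolist());print(' '.join(f'{v//3}' for v in im[r,int(q[0,0])-10:int(q[1,0])+8].sum(1)),'|',' '.join(f'{v//3}' for v in im[r,int(q[2,0])-8:int(q[3,0])+10].sum(1)))
q=proj('wrist',[[*(p+e*L)[:2],z] for L in(.05,.06,.083)],st);print(q.round(1));c=int(q[0,0]);print(im[int(q[2,1])-20:int(q[0,1])+10,c].sum(1)//3, int(q[2,1])-20)
```

```text
t 18.55 pos [0.4476 0.0192 0.1173] head -0.0503 tilt [-1.2e-03  8.0e-04 -1.0e+00] open 0.207 F [ 0.  -0.1 -2.2] ff 60.2
shift [ 0.0819 -0.0015 -0.0018] yaw -0.0033
0.095 [[180.5, 57.6], [209.8, 57.5], [295.5, 57.0], [324.8, 56.9]]
150 149 151 151 149 153 150 149 151 146 150 151 145 128 123 125 128 125 125 126 126 128 125 128 126 125 125 125 124 126 129 127 127 127 126 128 125 126 130 125 127 114 61 45 50 73 136 | 151 152 148 151 151 154 96 78 80 96 128 132 129 128 130 128 132 128 130 132 128 130 125 129 128 129 126 129 128 129 128 129 127 126 128 128 129 127 131 145 147 146 150 146 149 145 147
0.105 [[178.6, 32.3], [208.6, 32.2], [296.4, 31.7], [326.4, 31.6]]
149 150 148 149 150 149 151 149 148 149 149 153 143 126 124 125 125 125 121 126 125 126 125 126 125 126 128 125 124 127 126 127 126 125 128 126 127 128 127 126 127 128 96 54 47 49 74 135 | 151 148 149 151 152 123 84 78 84 103 127 131 129 130 130 132 131 129 129 130 127 128 132 128 129 128 130 131 126 130 126 130 129 129 130 131 130 128 126 142 147 149 147 146 147 147 144 146
0.115 [[176.5, 5.8], [207.3, 5.6], [297.3, 5.1], [328.
[... 158 characters left out ...]
28 125 126 128 129 132 79 50 101 142 142 141 | 147 150 144 150 155 152 140 92 77 115 132 131 132 128 129 128 130 131 130 131 130 130 127 130 128 131 129 131 129 129 129 129 127 129 130 131 128 128 126 135 146 149 148 148 149 148 148 149 150
[[253.4 157.7]
 [253.2 137.1]
 [252.9  86.1]]
[150 150 148 151 147 151 152 150 149 152 149 152 150 150 148 151 153 152
 153 152 149 154 152 151 132 128 151 161 133 125 128 132 132 129 127 124
 125 126 125 123 125 124 124 125 124 125 125 127 123 122 124 126 121 127
 122 122 120 123 125 122 121 123 123 124 122 121 124 124 123 123 121 124
 123 121 118 122 121 120 122 123 120 123 123 126 130  80  58  63  88  44
  19  15  25  19  22  26  18  26  18  17  21] 66
```

Run:
```python
from h import *
go([.531,.0177,.120],-.047)
go([.485,.0199,.120],-.047)
```

```text
t 18.6 pos [0.4476 0.0201 0.1173] head -0.0483 tilt [-1.2e-03  8.0e-04 -1.0e+00] open 0.207 F [-1.  -0.8 -1.2] ff 60.2
shift [ 0.0834 -0.0016 -0.0028] yaw -0.0013
t 18.6 pos [0.4476 0.0201 0.1173] head -0.0483 tilt [-1.2e-03  8.0e-04 -1.0e+00] open 0.207 F [-1.  -0.8 -1.2] ff 60.2
shift [ 0.0373 -0.0016 -0.0028] yaw -0.0013
```

Request:
{"name": "move_arm", "arguments": {"plan": [{"x": 0.01, "y": -0.002, "z": -0.003, "yaw": 0, "fingers": 1}, {"x": 0.022, "y": -0.002, "z": -0.003, "yaw": 0, "fingers": 1}, {"x": 0.034, "y": -0.002, "z": -0.003, "yaw": 0, "fingers": 1}, {"x": 0.044, "y": -0.002, "z": -0.003, "yaw": 0, "fingers": 1}, {"x": 0.05, "y": -0.002, "z": -0.003, "yaw": 0, "fingers": 1}]}}

```text
time: 19.1
eef_pos: [0.4998, 0.0198, 0.1204]
tcp_rot: [1.0, -0.023, 0.0, 0.0]
contact_force: [-0.1, 1.1, -1.8]
opening: 0.207
finger_force: 60.2
```

Request:
{"name": "move_arm", "arguments": {"plan": [{"x": 0.007, "y": 0, "z": 0, "yaw": 0, "fingers": 1}, {"x": 0.014, "y": 0, "z": 0, "yaw": 0, "fingers": 1}]}}

```text
time: 19.3
eef_pos: [0.5126, 0.0189, 0.1201]
tcp_rot: [1.0, -0.024, -0.001, 0.0]
contact_force: [-1.1, 0.4, -1.1]
opening: 0.209
finger_force: 60.2
```

Run:
```python
from h import *
go([.531,.0177,.120],-.047)
```

```text
t 19.3 pos [0.5126 0.0189 0.1201] head -0.0473 tilt [-0.0014  0.     -1.    ] open 0.209 F [-1.1  0.4 -1.1] ff 60.2
shift [0.0185 0.0003 0.0001] yaw -0.0003
```

Request:
{"name": "move_arm", "arguments": {"plan": [{"x": 0.005, "y": 0, "z": 0, "yaw": 0, "fingers": 1}, {"x": 0.01, "y": 0, "z": 0, "yaw": 0, "fingers": 1}, {"x": 0.015, "y": 0, "z": 0, "yaw": 0, "fingers": 1}, {"x": 0.018, "y": 0, "z": 0, "yaw": 0, "fingers": 1}, {"x": 0.018, "y": 0, "z": 0, "yaw": 0, "fingers": 1}]}}

```text
time: 19.8
eef_pos: [0.531, 0.0178, 0.1206]
tcp_rot: [1.0, -0.024, 0.0, 0.0]
contact_force: [1.0, -1.4, -1.4]
opening: 0.209
finger_force: 60.2
```

Run:
```python
from h import *
go([.531,.0177,.120],-.047)
st,im=measure('w17',np.array([.648,.0112,.1005]))
```

```text
t 19.8 pos [0.531  0.0178 0.1206] head -0.0473 tilt [ 9.e-04 -3.e-04 -1.e+00] open 0.209 F [ 1.  -1.4 -1.4] ff 60.2
shift [0.     0.0001 0.0006] yaw -0.0003
n 0 px [252.    1.3] [15, 5, 49] uv mm [7.1 1.8] q -0.247
n 0.027 px [252.    1.3] [15, 5, 49] uv mm [11.1  1.6] q -0.139
```

Request:
{"name": "move_arm", "arguments": {"plan": [{"x": 0.0003, "y": -0.0087, "z": 0, "yaw": 0.08, "fingers": 1}, {"x": 0.0014, "y": -0.0173, "z": 0, "yaw": 0.16, "fingers": 1}, {"x": 0.0031, "y": -0.0258, "z": 0, "yaw": 0.24, "fingers": 1}, {"x": 0.0055, "y": -0.0341, "z": 0, "yaw": 0.32, "fingers": 1}, {"x": 0.0086, "y": -0.0423, "z": 0, "yaw": 0.4, "fingers": 1}], "force": 30}}

```text
time: 20.35
eef_pos: [0.5403, 0.0595, 0.1201]
tcp_rot: [0.975, -0.223, -0.001, 0.001]
contact_force: [-2.3, -4.9, -1.0]
opening: 0.208
finger_force: 60.3
```

Run:
```python
from h import *
p=.4+.047; go([.6395-.1085*np.cos(p),.0127+.1085*np.sin(p),.120],-p)
print(ctrl.get_state()['wrist_torque'].round(2))
st,im=measure('w18',np.array([.648,.0112,.1005]))
```

```text
t 20.35 pos [0.5403 0.0595 0.1201] head -0.4496 tilt [-0.0015 -0.0012 -1.    ] open 0.208 F [-2.3 -4.9 -1. ] ff 60.3
shift [ 0.0012 -0.0006  0.0001] yaw -0.0026
[-0.15  0.08  0.14]
```

Request:
{"name": "move_arm", "arguments": {"plan": [{"x": 0.0003, "y": -0.0087, "z": 0, "yaw": 0.08, "fingers": 1}, {"x": 0.0014, "y": -0.0173, "z": 0, "yaw": 0.16, "fingers": 1}, {"x": 0.0031, "y": -0.0258, "z": 0, "yaw": 0.24, "fingers": 1}, {"x": 0.0055, "y": -0.0341, "z": 0, "yaw": 0.32, "fingers": 1}, {"x": 0.0086, "y": -0.0423, "z": 0, "yaw": 0.4, "fingers": 1}]}}

```text
time: 20.9
eef_pos: [0.5658, 0.0949, 0.1202]
tcp_rot: [0.911, -0.411, -0.002, 0.0]
contact_force: [-4.0, -0.7, 1.0]
opening: 0.206
finger_force: 60.5
```

Run:
```python
from h import *
p=.8+.047; go([.6395-.1085*np.cos(p),.0127+.1085*np.sin(p),.120],-p)
print(ctrl.get_state()['wrist_torque'].round(2))
im=save('wrist','w19'); print(reds(im))
C=np.array([.648,.0122,.1005]);st=ctrl.get_state()
for q in(.6,.7,.8,.9):print(q,proj('wrist',[C+.027*A+.0156*(U*np.cos(q)-V*np.sin(q))],st))
```

```text
t 20.9 pos [0.5658 0.0949 0.1202] head -0.8481 tilt [-3.2e-03  8.0e-04 -1.0e+00] open 0.206 F [-4.  -0.7  1. ] ff 60.5
shift [ 0.0019 -0.0008  0.0002] yaw -0.0011
[0.09 0.26 0.14]
[]
0.6 [[252.87408395 -17.8633245 ]]
0.7 [[256.53629877 -18.33276469]]
0.8 [[260.19566204 -18.32011224]]
0.9 [[263.8071648  -17.83043027]]
```

Request:
{"name": "move_arm", "arguments": {"plan": [{"x": 0.0001, "y": -0.0054, "z": 0, "yaw": 0.05, "fingers": 1}, {"x": 0.0005, "y": -0.0108, "z": 0, "yaw": 0.1, "fingers": 1}, {"x": 0.0008, "y": -0.013, "z": 0, "yaw": 0.12, "fingers": 1}, {"x": 0.0008, "y": -0.013, "z": 0, "yaw": 0.12, "fingers": 1}]}}

```text
time: 21.35
eef_pos: [0.576, 0.1032, 0.1204]
tcp_rot: [0.886, -0.464, -0.002, -0.0]
contact_force: [-5.1, 1.5, 1.6]
opening: 0.207
finger_force: 60.6
```

Run:
```python
from h import *
p=.92+.047; go([.6395-.1085*np.cos(p),.0127+.1085*np.sin(p),.120],-p)
print(ctrl.get_state()['wrist_torque'].round(2))
for n in('scene','top'):
    im=save(n,n+'20'); C=np.array([.648,.0122,.1005])
    pr=proj(n,[C+.027*A+.0156*(U*np.cos(q)-V*np.sin(q)) for q in(0,.5,.7,.9)]);print(n,pr.round(1).tolist());x,y=pr[2].round().astype(int);print((im.astype(int)[y-7:y+8,x-8:x+9,0]-im.astype(int)[y-7:y+8,x-8:x+9,1])); print(x,y)
```

```text
t 21.35 pos [0.576  0.1032 0.1204] head -0.9643 tilt [-0.003   0.0017 -1.    ] open 0.207 F [-5.1  1.5  1.6] ff 60.6
shift [ 0.0021 -0.0009  0.0004] yaw 0.0027
[0.35 0.4  0.11]
scene [[260.7, 229.7], [257.7, 230.2], [256.5, 230.2], [255.5, 230.2]]
[[-2  0 -1 -2  0 -3  2 -4 -1 -3 -3  2 -6  2  0 -1  0]
 [-3 -1 -1  0 -3 -1  0 -3 -1 -1  1 -1 -1 -2  2 -1 -1]
 [-1  0  3 -1  1  1  4  0  0 -2 -1  2  0  1  4  4 -1]
 [ 0  2  2  1  1  4  8 10  5  0 -1  6  8 10 17 10  4]
 [-4  1 -3 -2  5 13 18 10 11  4  1  7 11 16 21 21 16]
 [-1  0  0 12 22 25 30 23 14  6  8  9 22 26 30 29 28]
 [ 0  4  8 25 32 37 40 47 42 29 20 21 26 30 33 31 32]
 [-2  1 11 26 33 36 55 69 70 41 28 28 29 30 33 30 24]
 [-1  4  4 18 29 31 44 53 47 33 26 27 30 28 29 22 12]
 [ 0  0  2 14 24 22 27 25 31 26 24 25 25 27 21 15  2]
 [-3 -5 -1 11 24 26 23 23 28 28 29 29 26 26 21 11  2]
 [-2 -2 -1  9 17 23 26 27 25 24 28 26 25 26 19  3  1]
 [-2 -3 -2  9 19 25 24 22 23 24 24 27 29 25 15  3 -1]
 [-3 -2  0  7 20 23 22 27 25 26 22 27 26 24 16  1 -2]
 [ 0 -2  1  3 21 25 25 26 26 26 25 28 24 27 16  3 -2]]
257 230
top [[282.4, 115.4], [284.8, 116.
[... 409 characters left out ...]
 28  35  23  12  10  -4  -1  -3  -3   1   3   3   2]
 [ 32  39  35  38  26  35  48  97  67  -3  -4  -1   1   2   1   2   3]
 [ 31  29  35  34  22  36  77 136 107  11  -6  -2  -3   2  -1  -1   3]
 [ 30  25  22  11  13  15  41 120  95  12 -10  -1  -2   2   1   1   0]
 [ 28  23  -2  -3  -3  -3   8  42  50  33  -5   1  -1   0   1   0   2]
 [ 27  10  -4   3   2  -4  -5  34  30  40  -6  -5   1   5   1   4   0]
 [ 27  12  -2  -2   0   1  -7  35  28  37  18  -3   0   2  -1   4  -1]
 [ 29  24   3  -4  -3  -6  13  31  33  22   7  -1   2   1   4   2   4]
 [ 27  27  22  13   5  24  27  30  21   7  -2   5  -1   1  -1   1   0]
 [ 31  23  25  25  24  27  23   5   3  -3  -1  -1  -2  -2  -2   1   1]]
286 117
```

Request:
{"name": "move_arm", "arguments": {"plan": [{"x": 0.0001, "y": -0.004, "z": 0, "yaw": 0.04, "fingers": 1}, {"x": 0.0004, "y": -0.0087, "z": 0, "yaw": 0.08, "fingers": 1}, {"x": 0.0004, "y": -0.0087, "z": 0, "yaw": 0.08, "fingers": 1}]}}

```text
time: 21.75
eef_pos: [0.5836, 0.1081, 0.1206]
tcp_rot: [0.867, -0.499, -0.002, -0.0]
contact_force: [-4.9, 3.5, 1.1]
opening: 0.206
finger_force: 60.6
```

Run:
```python
from h import *
p=1.0+.047; go([.6395-.1085*np.cos(p),.0127+.1085*np.sin(p),.120],-p)
print(ctrl.get_state()['wrist_torque'].round(2))
for n in('scene','top'):
    im=save(n,n+'21').astype(int); r=(im[:,:,0]-im[:,:,1])
    x,y=((256,230) if n=='scene' else (285,117)); w=np.clip(r[y-3:y+4,x-4:x+5]-45,0,None);yy,xx=np.mgrid[y-3:y+4,x-4:x+5];print(n,(w*xx).sum()/w.sum(),(w*yy).sum()/w.sum())
    o=np.load(f'pics/{n}20.npy').astype(int);r=(o[:,:,0]-o[:,:,1]);w=np.clip(r[y-3:y+4,x-4:x+5]-45,0,None);print('before',(w*xx).sum()/w.sum(),(w*yy).sum()/w.sum())
```

```text
t 21.75 pos [0.5836 0.1081 0.1206] head -1.0449 tilt [-0.0025  0.0024 -1.    ] open 0.206 F [-4.9  3.5  1.1] ff 60.6
shift [ 0.0021 -0.0007  0.0006] yaw 0.0021
[ 0.45  0.38 -0.  ]
scene 256.0731707317073 229.90243902439025
before 256.23943661971833 230.11267605633802
top 285.4318181818182 117.47727272727273
before 285.265306122449 117.14795918367346
```

Request:
{"name": "move_arm", "arguments": {"plan": [{"x": 0.0001, "y": -0.0054, "z": 0, "yaw": 0.05, "fingers": 1}, {"x": 0.0005, "y": -0.0108, "z": 0, "yaw": 0.1, "fingers": 1}, {"x": 0.0005, "y": -0.0108, "z": 0, "yaw": 0.1, "fingers": 1}]}}

```text
time: 22.15
eef_pos: [0.5922, 0.1137, 0.1202]
tcp_rot: [0.841, -0.541, -0.003, 0.0]
contact_force: [-5.9, 6.5, 3.3]
opening: 0.207
finger_force: 60.7
```

```bash
cat >> h.py <<'E'
def dots(k):
    for n in('scene','top'):
        im=save(n,n+k).astype(int); r=(im[:,:,0]-im[:,:,1])
        x,y=((256,230) if n=='scene' else (285,117)); w=np.clip(r[y-3:y+4,x-4:x+5]-45,0,None);yy,xx=np.mgrid[y-3:y+4,x-4:x+5];print(n,((w*xx).sum()/w.sum()).round(2),((w*yy).sum()/w.sum()).round(2))
E
python3 - <<'E'
from h import *
p=1.1+.047; go([.6395-.1085*np.cos(p),.0127+.1085*np.sin(p),.120],-p)
print(ctrl.get_state()['wrist_torque'].round(2)); dots('22')
E
```

```text
t 22.15 pos [0.5922 0.1137 0.1202] head -1.1433 tilt [-0.0053  0.0029 -1.    ] open 0.207 F [-5.9  6.5  3.3] ff 60.7
shift [ 0.003  -0.0016  0.0002] yaw 0.0037
[0.65 0.71 0.24]
scene 256.0 230.0
top 285.39 117.38
```

The dot no longer moves while the force keeps rising, so the nut is at its stop. I'll unload, pull the spanner off and check the forces.

Request:
{"name": "move_arm", "arguments": {"plan": [{"x": 0.0002, "y": 0.0065, "z": 0, "yaw": -0.06, "fingers": 1}, {"x": 0.0008, "y": 0.013, "z": 0, "yaw": -0.12, "fingers": 1}, {"x": 0.0008, "y": 0.013, "z": 0, "yaw": -0.12, "fingers": 1}]}}

```text
time: 22.55
eef_pos: [0.5826, 0.1057, 0.1215]
tcp_rot: [0.871, -0.49, 0.0, -0.0]
contact_force: [-2.4, 1.3, 1.3]
opening: 0.209
finger_force: 60.7
```

Request:
{"name": "move_arm", "arguments": {"plan": [{"x": -0.006, "y": 0, "z": 0, "yaw": 0, "fingers": 1}, {"x": -0.012, "y": 0, "z": 0, "yaw": 0, "fingers": 1}, {"x": -0.02, "y": 0, "z": 0, "yaw": 0, "fingers": 1}]}}

```text
time: 22.85
eef_pos: [0.5727, 0.1227, 0.1206]
tcp_rot: [0.871, -0.492, 0.0, -0.0]
contact_force: [-0.8, -0.3, -1.1]
opening: 0.205
finger_force: 60.3
```

Run:
```python
from h import *
go([.5,.15,.120],-1.04)
print(ctrl.get_state()['wrist_torque'].round(2)); dots('23')
```

```text
t 22.85 pos [0.5727 0.1227 0.1206] head -1.0283 tilt [ 9.e-04 -2.e-04 -1.e+00] open 0.205 F [-0.8 -0.3 -1.1] ff 60.3
shift [-0.061   0.0482  0.0005] yaw 0.0117
[ 0.06 -0.06  0.1 ]
scene 255.93 230.1
top 285.43 117.53
```

Request:
{"name": "move_arm", "arguments": {"plan": [{"x": -0.02, "y": 0, "z": 0, "yaw": 0, "fingers": 1}, {"x": -0.05, "y": 0, "z": 0, "yaw": 0, "fingers": 1}]}}

```text
time: 23.15
eef_pos: [0.5463, 0.1661, 0.1197]
tcp_rot: [0.87, -0.492, -0.001, -0.0]
contact_force: [0.4, 0.9, -2.5]
opening: 0.206
finger_force: 60.3
```

Request:
{"name": "move_arm", "arguments": {"plan": [{"x": -0.022, "y": 0.01, "z": 0, "yaw": -0.14, "fingers": 1}, {"x": -0.044, "y": 0.02, "z": 0, "yaw": -0.28, "fingers": 1}, {"x": -0.066, "y": 0.03, "z": 0, "yaw": -0.42, "fingers": 1}, {"x": -0.088, "y": 0.04, "z": 0, "yaw": -0.56, "fingers": 1}, {"x": -0.107, "y": 0.049, "z": 0, "yaw": -0.7, "fingers": 1}]}}

```text
time: 23.65
eef_pos: [0.4473, 0.2331, 0.1196]
tcp_rot: [0.987, -0.16, -0.001, -0.0]
contact_force: [0.2, 0.8, -1.5]
opening: 0.206
finger_force: 60.2
```

```bash
python3 -c "
from h import *
go([.45,.232,.03],-.245)"
```

```text
t 23.65 pos [0.4473 0.2331 0.1196] head -0.3209 tilt [-0.0024  0.0012 -1.    ] open 0.206 F [ 0.2  0.8 -1.5] ff 60.2
shift [0.0032 0.0003 0.0896] yaw -0.0759
```

Request:
{"name": "move_arm", "arguments": {"plan": [{"x": 0.003, "y": 0, "z": 0.045, "yaw": -0.07, "fingers": 1}, {"x": 0.003, "y": 0, "z": 0.085, "yaw": -0.07, "fingers": 1}, {"x": 0.003, "y": 0, "z": 0.1, "yaw": -0.07, "fingers": 1}, {"x": 0.003, "y": 0, "z": 0.107, "yaw": -0.07, "fingers": 1}, {"x": 0.003, "y": 0, "z": 0.111, "yaw": -0.07, "fingers": 1}]}}

```text
time: 24.15
eef_pos: [0.4516, 0.2313, 0.0087]
tcp_rot: [0.992, -0.128, -0.001, -0.0]
contact_force: [-0.6, 0.5, -1.0]
opening: 0.202
finger_force: 60.3
```

Request:
{"name": "move_arm", "arguments": {"plan": [{"x": 0, "y": 0, "z": 0.002, "yaw": 0, "fingers": 1}, {"x": 0, "y": 0, "z": 0.002, "yaw": 0, "fingers": 0.7}, {"x": 0, "y": 0, "z": 0.001, "yaw": 0, "fingers": 0.5}, {"x": 0, "y": 0, "z": 0, "yaw": 0, "fingers": 0.3}, {"x": 0, "y": 0, "z": 0, "yaw": 0, "fingers": 0.1}]}}

```text
time: 24.65
eef_pos: [0.4529, 0.2312, 0.0105]
tcp_rot: [0.992, -0.128, 0.001, -0.0]
contact_force: [1.0, 0.4, 0.4]
opening: 0.798
finger_force: 0.0
```

Request:
{"name": "move_arm", "arguments": {"plan": [{"x": 0, "y": 0, "z": -0.02, "yaw": 0, "fingers": 0}, {"x": 0, "y": 0, "z": -0.06, "yaw": 0, "fingers": 0}, {"x": 0, "y": 0, "z": -0.1, "yaw": 0, "fingers": 0}, {"x": 0, "y": 0, "z": -0.14, "yaw": 0, "fingers": 0}, {"x": 0, "y": 0, "z": -0.175, "yaw": 0, "fingers": 0}]}}

```text
time: 25.15
eef_pos: [0.4524, 0.231, 0.1871]
tcp_rot: [0.992, -0.128, 0.001, -0.0]
contact_force: [0.9, 0.6, -0.6]
opening: 1.003
finger_force: 0.0
```

Run:
```python
from h import *
st=ctrl.get_state();go([.45,.232,.18],-.245); dots('24')
im=save('wrist','w24').astype(int); old=np.load('pics/w15.npy').astype(int)
# spanner: dark grip extents, and head edges vs w15
g=im.sum(2); 
for nm,a in(('old',old),('new',im)):
    d=(a.sum(2)<110);d[240:]=0;d[:,:200]=0;d[:,310:]=0
    n,l,s,c=cv2.connectedComponentsWithStats(d.astype(np.uint8));i=1+s[1:,4].argmax();print(nm,s[i],c[i])
    ys,xs=np.where(l==i);print(cv2.minAreaRect(np.c_[xs,ys].astype(np.float32)))
# cap/jar/torch/comb change in top & scene
for n in('top','scene'):
    a=np.load(f'pics/{n}.npy').astype(int);b=np.load(f'pics/{n}24.npy').astype(int);
    for nm,P in(('jar',[.656,.251,.085]),('torch',[.6556,-.2358,.03]),('comb',[.45,-.005,.01]),('cap',[.4405,-.275,.043])):
        x,y=proj(n,[P])[0].round().astype(int);print(n,nm,abs(a[y-12:y+13,x-12:x+13]-b[y-12:y+13,x-12:x+13]).mean().round(1))
```

```text
t 25.15 pos [0.4524 0.231  0.1871] head -0.2573 tilt [ 2.3e-03  7.0e-04 -1.0e+00] open 1.003 F [ 0.9  0.6 -0.6] ff 0.0
shift [-0.0026 -0.0003  0.0071] yaw -0.0123
scene 255.94 230.0
top 285.46 117.52
old [ 244  116   18   94 1516] [252.55079156 161.0408971 ]
((252.5, 162.5), (93.0, 17.0), 90.0)
new [ 250  131   17   81 1273] [258.22152396 169.10997643]
((258.0, 171.0), (80.0, 16.0), 90.0)
top jar 4.8
top torch 4.3
top comb 4.8
top cap 45.0
scene jar 5.1
scene torch 5.4
scene comb 8.1
scene cap 38.3
```

Run:
```python
from h import *
st=ctrl.get_state()
im=np.load('pics/w24.npy').astype(int)
print(im[20:225:3,258].sum(1)//3)
o=np.load('pics/w15.npy').astype(int);print(o[20:225:3,252].sum(1)//3)
P=onz('wrist',[[258,212],[258,131]],.014,st);print(P)
# head silhouette rows: bright/dark edges at head bar
a=np.load('pics/top.npy').astype(int);b=ctrl.read_camera('scene').astype(int);s0=np.load('pics/scene.npy').astype(int)
e=np.array([np.cos(.25),-np.sin(.25),0])
for nm,i in(('old',s0),('new',b)):
    q=proj('scene',[np.array([.45,.232,.014])+e*L for L in np.arange(-.08,.14,.008)]).round().astype(int);print(nm,[int(i[y,x].mean()) for x,y in q])
```

```text
[130 130 129 125 127 126 129 127 126 128 127 128 128 124 124 124 124 122
 124 123 122 123 122 125 126 125  99  84 104 123 112 134 126 102 102  99
 101  46  16   9  13  17  18  21  18  18  22  18   9  16  15  13  12  11
  21  17  18  23  21  19  21  22  33  39  44  47  52  52  87]
[128 127 127 129 127 122 126 126 128 125 128 120 123 125 125 127 121 123
 123 125 119 120  85 127 132 102 143 132 101 105 103  88  65  15  18  14
  12  17  15  15  16  11  20  18  16  14  15  19  15  21  12  17   9  17
  21  14  13  20  16  23  22  30  35  40  48  53 116 115 116]
[[0.40638196 0.24076314 0.014     ]
 [0.49951256 0.21636985 0.014     ]]
old [141, 140, 129, 45, 24, 29, 19, 10, 17, 19, 24, 20, 18, 28, 30, 13, 47, 76, 128, 137, 130, 75, 92, 118, 142, 126, 145, 128]
new [147, 146, 147, 74, 24, 17, 23, 12, 16, 15, 27, 15, 29, 23, 27, 23, 33, 72, 123, 133, 129, 84, 81, 105, 128, 116, 137, 121]
```

```bash
python3 -c "
from h import *
print(ctrl.sign_off())"
```

```text
the job is handed in; nothing more can be done
None
```

The job is done and handed in at about 25 s of the 72 s limit: the cover is on the coaster, the nut was turned by hand to the mark and then tightened to its stop with the spanner, and the spanner is flat on the ledge with the bystanders unmoved in the last camera check (the hand-in returned no verdict).

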